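# Dock the test cells, pin them and scan the rack

### The job

Stand every cell module on the bench fully down in a bay of its own in the docking rack, and lock each one with a lock pin pushed fully home from the robot's side, through the rack's front plate, the module and the back plate. When all the modules are docked and pinned, squeeze the scanner's trigger fully, hold it a moment and let it go, to log the rack. Do not knock over the small jar or the glass beaker; unused pins may stay where they are.

Things in the scene. Friction and masses are not known exactly. Their poses are not given: they have to be found in the camera images.
- module0: Cell module (one of 3 or 4; None if absent), 0.35 kg with a weighted steel base, upright on the bench: white block 30 (x) x 64 (y) x 52 (z) mm; teal handle on top, 14 (x) x 44 (y) mm, 52 to 82 mm above the underside: pinch across its 14 mm. A 22 mm bore runs through along x, axis 30 mm above the underside. Origin: centre of the underside, z up. Both ways round are equal.
- module1: Cell module (one of 3 or 4; None if absent), 0.35 kg with a weighted steel base, upright on the bench: white block 30 (x) x 64 (y) x 52 (z) mm; teal handle on top, 14 (x) x 44 (y) mm, 52 to 82 mm above the underside: pinch across its 14 mm. A 22 mm bore runs through along x, axis 30 mm above the underside. Origin: centre of the underside, z up. Both ways round are equal.
- module2: Cell module (one of 3 or 4; None if absent), 0.35 kg with a weighted steel base, upright on the bench: white block 30 (x) x 64 (y) x 52 (z) mm; teal handle on top, 14 (x) x 44 (y) mm, 52 to 82 mm above the underside: pinch across its 14 mm. A 22 mm bore runs through along x, axis 30 mm above the underside. Origin: centre of the underside, z up. Both ways round are equal.
- module3: Cell module (one of 3 or 4; None if absent), 0.35 kg with a weighted steel base, upright on the bench: white block 30 (x) x 64 (y) x 52 (z) mm; teal handle on top, 14 (x) x 44 (y) mm, 52 to 82 mm above the underside: pinch across its 14 mm. A 22 mm bore runs through along x, axis 30 mm above the underside. Origin: centre of the underside, z up. Both ways round are equal.
- pin0: Lock pin, 0.08 kg, lying flat on the bench; all 4 alike. Red grip 60 long, 26 wide (y), 14 mm thick (z); steel shank 14 mm across, 80 mm long, its last 12 mm tapering to 6 mm. Origin: on the axis at the shoulder between grip and shank (7 mm above the bench when lying); x runs to the nose: shank x = 0 to 80 mm, grip x = -60 to 0. Either face may be up.
- pin1: Lock pin, 0.08 kg, lying flat on the bench; all 4 alike. Red grip 60 long, 26 wide (y), 14 mm thick (z); steel shank 14 mm across, 80 mm long, its last 12 mm tapering to 6 mm. Origin: on the axis at the shoulder between grip and shank (7 mm above the bench when lying); x runs to the nose: shank x = 0 to 80 mm, grip x = -60 to 0. Either face may be up.
- pin2: Lock pin, 0.08 kg, lying flat on the bench; all 4 alike. Red grip 60 long, 26 wide (y), 14 mm thick (z); steel shank 14 mm across, 80 mm long, its last 12 mm tapering to 6 mm. Origin: on the axis at the shoulder between grip and shank (7 mm above the bench when lying); x runs to the nose: shank x = 0 to 80 mm, grip x = -60 to 0. Either face may be up.
- pin3: Lock pin, 0.08 kg, lying flat on the bench; all 4 alike. Red grip 60 long, 26 wide (y), 14 mm thick (z); steel shank 14 mm across, 80 mm long, its last 12 mm tapering to 6 mm. Origin: on the axis at the shoulder between grip and shank (7 mm above the bench when lying); x runs to the nose: shank x = 0 to 80 mm, grip x = -60 to 0. Either face may be up.
- rack: Fixed docking rack: two upright aluminium plates 10 mm thick (outer faces x = -27.5 and +27.5 mm), blue floor and dividers making 4 bays 80 mm apart in y. Origin: its middle, on the bench; x away from the robot, z up. Plates and dividers reach 54 mm above the bench, topped by ridges bevelled 45 degrees, 5 mm higher, that guide a module in.
- bay0 (a point): Rack bay, empty at the start. Point: centre of its floor, 8 mm above the bench; axes as the rack. Slot open at the top, 35 (x) x 69 (y) mm. A hole 18 mm across goes through both plates along x at y = 0, 30 mm above the floor, in line with a docked module's bore. A pin is fully home when its shoulder touches the front plate: shoulder at x = -27.5 mm.
- bay1 (a point): Rack bay, empty at the start. Point: centre of its floor, 8 mm above the bench; axes as the rack. Slot open at the top, 35 (x) x 69 (y) mm. A hole 18 mm across goes through both plates along x at y = 0, 30 mm above the floor, in line with a docked module's bore. A pin is fully home when its shoulder touches the front plate: shoulder at x = -27.5 mm.
- bay2 (a point): Rack bay, empty at the start. Point: centre of its floor, 8 mm above the bench; axes as the rack. Slot open at the top, 35 (x) x 69 (y) mm. A hole 18 mm across goes through both plates along x at y = 0, 30 mm above the floor, in line with a docked module's bore. A pin is fully home when its shoulder touches the front plate: shoulder at x = -27.5 mm.
- bay3 (a point): Rack bay, empty at the start. Point: centre of its floor, 8 mm above the bench; axes as the rack. Slot open at the top, 35 (x) x 69 (y) mm. A hole 18 mm across goes through both plates along x at y = 0, 30 mm above the floor, in line with a docked module's bore. A pin is fully home when its shoulder touches the front plate: shoulder at x = -27.5 mm.
- scanner: Fixed code scanner on its side in a cradle: yellow head, black grip, orange trigger; base plate 8 mm thick. Origin: on the bench under the joint of grip and head. x along the grip to the head: grip x = -100 to 0 mm, head x = 0 to 60, y = -30 to 79, up to 70 mm high. y from grip to trigger, z up. Trigger bar x = -70 to -6 mm, hinged about the vertical at x = -8, y = 30.
- squeeze (a point): Where to squeeze the scanner: middle of the grip's thickness, 45 mm above the bench, axes as the scanner, 53 mm back from the head. Here the grip's faces are y = -12 and +12 mm (30 mm tall); the trigger, 22 mm tall at the same height, has faces y = 26 and 34 mm at rest; fully squeezed its outer face is at y = 23 mm, so squeeze over grip and trigger.
- trigger (a joint): Scanner trigger, rad: 0 released, 0.24 fully squeezed against its stop. It springs back by itself; 2 N at the squeeze point starts it, about 6 N hold it fully squeezed.
- jar: Bystander: small white jar, 42 mm across, 55 mm high, standing among the modules. Origin: centre of its underside.
- beaker: Bystander: glass beaker, 64 mm across, 75 mm high, on the scanner's side of the rack. Origin: centre of its underside.
There are look-alikes about, which are no part of the job. What is shaped like the scanner but blue is not meant.

How it is judged:
On the way, in this order (a step that is already met when the one before it is completed fails the run):
1. every module stands in a bay with a pin fully home through rack and module (((horizontal distance between module0 and bay0 below 0.006 m and height (world z) of module0 below 0.014 m and angle between module0's own z axis and vertical below 0.08 rad) or (horizontal distance between module0 and bay1 below 0.006 m and height (world z) of module0 below 0.014 m and angle between module0's own z axis and vertical below 0.08 rad) or (horizontal distance between module0 and bay2 below 0.006 m and height (world z) of module0 below 0.014 m and angle between module0's own z axis and vertical below 0.08 rad) or (horizontal distance between module0 and bay3 below 0.006 m and height (world z) of module0 below 0.014 m and angle between module0's own z axis and vertical below 0.08 rad)) and ((x of pin0 in the frame of rack between -0.034 and -0.02 m and height (world z) of pin0 above 0.03 m and angle between the x axis of pin0 and the x axis of rack, either way round below 0.15 rad and y of pin0 in the frame of module0 between -0.011 and 0.011 m) or (x of pin1 in the frame of rack between -0.034 and -0.02 m and height (world z) of pin1 above 0.03 m and angle between the x axis of pin1 and the x axis of rack, either way round below 0.15 rad and y of pin1 in the frame of module0 between -0.011 and 0.011 m) or (x of pin2 in the frame of rack between -0.034 and -0.02 m and height (world z) of pin2 above 0.03 m and angle between the x axis of pin2 and the x axis of rack, either way round below 0.15 rad and y of pin2 in the frame of module0 between -0.011 and 0.011 m) or (x of pin3 in the frame of rack between -0.034 and -0.02 m and height (world z) of pin3 above 0.03 m and angle between the x axis of pin3 and the x axis of rack, either way round below 0.15 rad and y of pin3 in the frame of module0 between -0.011 and 0.011 m)) and ((horizontal distance between module1 and bay0 below 0.006 m and height (world z) of module1 below 0.014 m and angle between module1's own z axis and vertical below 0.08 rad) or (horizontal distance between module1 and bay1 below 0.006 m and height (world z) of module1 below 0.014 m and angle between module1's own z axis and vertical below 0.08 rad) or (horizontal distance between module1 and bay2 below 0.006 m and height (world z) of module1 below 0.014 m and angle between module1's own z axis and vertical below 0.08 rad) or (horizontal distance between module1 and bay3 below 0.006 m and height (world z) of module1 below 0.014 m and angle between module1's own z axis and vertical below 0.08 rad)) and ((x of pin0 in the frame of rack between -0.034 and -0.02 m and height (world z) of pin0 above 0.03 m and angle between the x axis of pin0 and the x axis of rack, either way round below 0.15 rad and y of pin0 in the frame of module1 between -0.011 and 0.011 m) or (x of pin1 in the frame of rack between -0.034 and -0.02 m and height (world z) of pin1 above 0.03 m and angle between the x axis of pin1 and the x axis of rack, either way round below 0.15 rad and y of pin1 in the frame of module1 between -0.011 and 0.011 m) or (x of pin2 in the frame of rack between -0.034 and -0.02 m and height (world z) of pin2 above 0.03 m and angle between the x axis of pin2 and the x axis of rack, either way round below 0.15 rad and y of pin2 in the frame of module1 between -0.011 and 0.011 m) or (x of pin3 in the frame of rack between -0.034 and -0.02 m and height (world z) of pin3 above 0.03 m and angle between the x axis of pin3 and the x axis of rack, either way round below 0.15 rad and y of pin3 in the frame of module1 between -0.011 and 0.011 m)) and ((horizontal distance between module2 and bay0 below 0.006 m and height (world z) of module2 below 0.014 m and angle between module2's own z axis and vertical below 0.08 rad) or (horizontal distance between module2 and bay1 below 0.006 m and height (world z) of module2 below 0.014 m and angle between module2's own z axis and vertical below 0.08 rad) or (horizontal distance between module2 and bay2 below 0.006 m and height (world z) of module2 below 0.014 m and angle between module2's own z axis and vertical below 0.08 rad) or (horizontal distance between module2 and bay3 below 0.006 m and height (world z) of module2 below 0.014 m and angle between module2's own z axis and vertical below 0.08 rad)) and ((x of pin0 in the frame of rack between -0.034 and -0.02 m and height (world z) of pin0 above 0.03 m and angle between the x axis of pin0 and the x axis of rack, either way round below 0.15 rad and y of pin0 in the frame of module2 between -0.011 and 0.011 m) or (x of pin1 in the frame of rack between -0.034 and -0.02 m and height (world z) of pin1 above 0.03 m and angle between the x axis of pin1 and the x axis of rack, either way round below 0.15 rad and y of pin1 in the frame of module2 between -0.011 and 0.011 m) or (x of pin2 in the frame of rack between -0.034 and -0.02 m and height (world z) of pin2 above 0.03 m and angle between the x axis of pin2 and the x axis of rack, either way round below 0.15 rad and y of pin2 in the frame of module2 between -0.011 and 0.011 m) or (x of pin3 in the frame of rack between -0.034 and -0.02 m and height (world z) of pin3 above 0.03 m and angle between the x axis of pin3 and the x axis of rack, either way round below 0.15 rad and y of pin3 in the frame of module2 between -0.011 and 0.011 m)) and ((horizontal distance between module3 and bay0 below 0.006 m and height (world z) of module3 below 0.014 m and angle between module3's own z axis and vertical below 0.08 rad) or (horizontal distance between module3 and bay1 below 0.006 m and height (world z) of module3 below 0.014 m and angle between module3's own z axis and vertical below 0.08 rad) or (horizontal distance between module3 and bay2 below 0.006 m and height (world z) of module3 below 0.014 m and angle between module3's own z axis and vertical below 0.08 rad) or (horizontal distance between module3 and bay3 below 0.006 m and height (world z) of module3 below 0.014 m and angle between module3's own z axis and vertical below 0.08 rad)) and ((x of pin0 in the frame of rack between -0.034 and -0.02 m and height (world z) of pin0 above 0.03 m and angle between the x axis of pin0 and the x axis of rack, either way round below 0.15 rad and y of pin0 in the frame of module3 between -0.011 and 0.011 m) or (x of pin1 in the frame of rack between -0.034 and -0.02 m and height (world z) of pin1 above 0.03 m and angle between the x axis of pin1 and the x axis of rack, either way round below 0.15 rad and y of pin1 in the frame of module3 between -0.011 and 0.011 m) or (x of pin2 in the frame of rack between -0.034 and -0.02 m and height (world z) of pin2 above 0.03 m and angle between the x axis of pin2 and the x axis of rack, either way round below 0.15 rad and y of pin2 in the frame of module3 between -0.011 and 0.011 m) or (x of pin3 in the frame of rack between -0.034 and -0.02 m and height (world z) of pin3 above 0.03 m and angle between the x axis of pin3 and the x axis of rack, either way round below 0.15 rad and y of pin3 in the frame of module3 between -0.011 and 0.011 m))), for 0.2 s.
2. the scanner's trigger is squeezed (value of joint trigger above 0.18 rad), for 0.2 s.
At the end, for the whole second after the job is handed in: Every present module rests in a bay (within 6 mm of its centre and floor, upright within 0.08 rad), with a pin through the bay's holes from the robot's side, shoulder within 6.5 mm of the front plate; the trigger has been squeezed (over 0.18 rad) after that and is released (below 0.05 rad) (all of step 1 and value of joint trigger below 0.05 rad and linear speed of each of module0, module1, module2, module3, pin0, pin1, pin2, pin3 below 0.02 m/s); the robot touches nothing.
It fails at once if the jar is knocked over (angle between jar's own z axis and vertical above 0.8 rad).
It fails at once if the beaker is knocked over (angle between beaker's own z axis and vertical above 0.8 rad).
Of module0, module1, module2, module3 only 3 to 4 are there at a start; the rules pass over those that are not, and their reading is None.
At some moment in a run one of module0, module1, module2, module3, pin0, pin1, pin2, pin3 may be knocked a few centimetres aside while the robot is not near it.
Once in a run the grip may slacken for a moment while it holds something.
It also fails if it takes over 210 s, if anything falls off the work surface, if the arm or the gripper's body presses on something with over 40 N, if the wrist force passes 120 N, or if a joint passes its speed limit or range.

### The arm

A 6-joint arm with a two-finger parallel gripper is mounted at the origin on the work surface. World frame = base frame: x ahead of the robot, y to its left, z up, the work surface at z = 0. Lengths are in m, angles in rad, forces in N, time in s.
With the tool pointing down it reaches from about 0.425 to 0.95 m from the base axis. Payload 14.7 kg.
Tool frame: the origin (TCP) lies midway between the tips of the shut fingers; the grasp point (between the pads) lies grip_depth behind it (grip_depth is the distance from the TCP to the grasp point, in m); z points along the fingers, y is the line along which they close (so a half turn about z gives the same grasp; the last joint's range is limited). The gripper opens to 85 mm and grips with 20 to 120 N. Pads are 22 mm wide; open, the fingers measure 114 mm over their backs; the gripper's body (76 mm by 85 mm) begins 54 mm behind the grasp point. The pads swing forward as they close: fully open they stand 13 mm farther back than shut.
Start: joints at [-1.348, 0.48, 1.596, -0, 1.065, -0.047], TCP at [0.173, -0.626, 0.231] pointing down, gripper open.
Joint ranges: [-2.75, 2.75], [-0.82, 2.05], [0.23, 2.67], [-1.56, 4.7], [0.09, 2.69], [-2.92, 2.92]. Speed limits (rad/s): [1.89, 1.89, 2.39, 3.01, 3.01, 3.01].

### API

Orientations are given as a 3x3 rotation matrix whose columns are the frame's x, y, z axes.
In Python, from rig import read_state, get_image, camera_params, sign_off, grip_depth gives the robot as it stands. The module is installed in compiled form; this text tells all that it offers.
- The arm moves only by the tool play_rows, never from a script. Its argument "increments" is text: rows parted by semicolons, each of 5 numbers parted by spaces: the shift along the tool's x, y, z in mm, then the turn about the tool's z in rad, then the closure, from 0 (fully open) to 1 (shut). In form: tx ty tz yaw grip; .... A call has exactly 10 rows; each row is the pose to reach, as a shift and turn from the pose commanded when the call began, along the tool's axes at that moment; what a row does not reach only later rows make up. A row lasts 1/12 s, in which the tool goes at most 41.7 mm and 7.16 degrees, less where a joint would pass 70% of its speed; a pose out of reach is approached as far as the arm can. A call with a gripper value outside its range is refused whole. The fingers move at their own pace and stop on an object; "squeeze" is the grip in N (left out, the last holds). Time passes only in rows, so rows that repeat a pose let the fingers close, or fill a call up. It gives the time, the measured TCP pose, the force, the opening and the grip force at its end, in the units of the state.
- read_state(): the state, without advancing time (a new reading comes with each control period).
- get_image(name): name is "scene" or "top" or "wrist"; returns the picture (400x640x3 uint8, red, green, blue); there is no depth.
- camera_params(name): a dict with "fx", "fy", "cx", "cy" (pixels), "distortion" ([k1, k2, p1, p2, k3] as OpenCV has them; the pictures are not rectified), "pose" (4x4, takes a point from camera to world coordinates); the wrist camera has in their place "T_tool_cam" (4x4, takes a point from camera to tool coordinates, whose origin is the TCP and whose axes are the flange's). Camera axes: x right, y up, looking along -z (the intrinsics and any distortion apply to the point x, -y, -z); pixel columns grow to the right and rows downward; lengths in m; the calibration is good to about 2 mm. A picture is of the moment at which its call begins: read the wrist's pose just before it. camera_params takes no time and is no camera call.
- sign_off(): hands the job in; it is judged then, once.
The state is a dict: "time": time; "joints": joint angles; "joint_velocities": joint speeds; "tau": joint torques, N m; "ee_pos": TCP position; "tcp_rot": TCP orientation; "contact_force": force on the tool from outside, world axes, zero at the start; "ft_torque": the same for the moment, N m; "finger_gap": finger opening in m; "grip_force": force on a finger pad.
Only numpy, scipy, OpenCV 4.12 (cv2) and the standard library are available. Lean on these libraries where they do the work, as an engineer would, in place of code of your own. Each camera call takes 0.05 s, during which the arm holds its last target. There are 200 camera calls.

## Working session

There is one attempt and no reset: what is moved stays moved. The work goes in short steps, Python scripts to look and compute and a tool call to move; the robot and the scene stay as the last step left them, time stands still between calls to the robot, and variables do not carry over. Pictures are saved under pics/ and viewed, at most 14 in all, crops included, and the job is handed in when it is done.

Besides the shell and the picture viewer there is one more tool, called after "Request:" as name(argument=value, ...) on one line, values as JSON. play_rows: Moves the arm, as the interface text tells. Its arguments: {"type":"object","properties":{"increments":{"type":"string"},"squeeze":{"type":"number"}},"required":["increments"]}

```bash
mkdir -p pics
python3 - <<'E'
from rig import *
import cv2,numpy as np
print(read_state(),grip_depth)
for n in("scene","top"):
    cv2.imwrite(f"pics/{n}0.png",get_image(n)[...,::-1]); p=camera_params(n);print(n,p)
print(camera_params("wrist"))
E
```

```text
{'time': 0.0, 'joints': array([-1.34758467e+00,  4.80841778e-01,  1.59688382e+00,  1.45529445e-06,
        1.06508005e+00, -4.66399028e-02]), 'joint_velocities': array([-0.00040015, -0.00026526, -0.00125747,  0.00099304, -0.00067601,
        0.00163572]), 'tau': array([-6.90731522e-04, -9.50669074e+01, -4.30187845e+01, -1.53505594e-04,
        1.24842345e-02,  2.75878324e-05]), 'ee_pos': array([ 0.17318651, -0.62607438,  0.23066223]), 'tcp_rot': array([[ 9.63810674e-01,  2.66587534e-01, -2.67269701e-04],
       [ 2.66587661e-01, -9.63809950e-01,  1.18318140e-03],
       [ 5.78242151e-05, -1.21161367e-03, -9.99999264e-01]]), 'contact_force': array([-0.22028411, -0.42076042, -1.46364672]), 'ft_torque': array([ 0.02525148, -0.06119904,  0.02622365]), 'grip_force': 0.0, 'finger_gap': 0.08524547581042548} 0.0187
scene {'fx': 439.5010710775613, 'fy': 439.5010710775613, 'cx': 324.4728267554087, 'cy': 199.23400966188652, 'distortion': array([-0.00413755,  0.        ,  0.        ,  0.        ,  0.        ]), 'pose': array([[-0.348585  , -0.77388228,  0.52876717,  1.08645718],
       [ 0.93726
[... 456 characters left out ...]
0197108, -0.01762239, -0.02856835],
       [-0.01742327,  0.07552001,  0.99699206,  1.30693437],
       [ 0.        ,  0.        ,  0.        ,  1.        ]])}
{'fx': 336.5523689435623, 'fy': 336.5523689435623, 'cx': 323.4328386895836, 'cy': 202.89390455867405, 'distortion': array([0.01119776, 0.        , 0.        , 0.        , 0.        ]), 'T_tool_cam': array([[-1.73085169e-04,  9.55432573e-01,  2.95209364e-01,
         7.47633846e-02],
       [ 9.99999437e-01,  4.74459381e-04, -9.49254697e-04,
         3.08151369e-04],
       [-1.04701371e-03,  2.95209034e-01, -9.55432117e-01,
        -1.43339279e-01],
       [ 0.00000000e+00,  0.00000000e+00,  0.00000000e+00,
         1.00000000e+00]])}
```

View pics/top0.png

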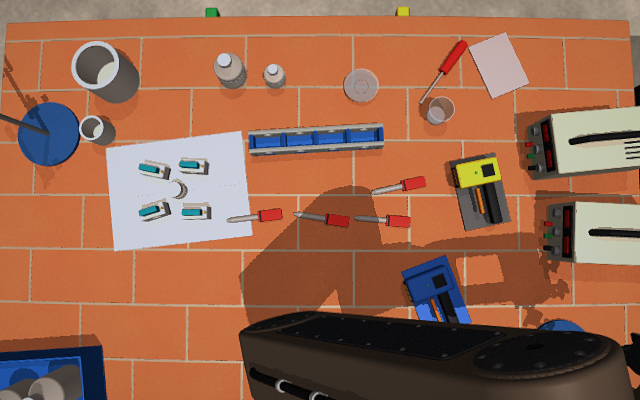

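View pics/scene0.png

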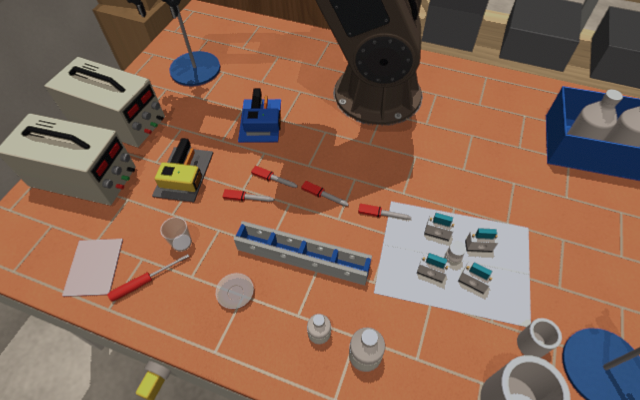

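Top view (up is +x, right is −y) — look-alikes:
- **Modules (teal handles):** (153,169), (193,165), (153,210) and (195,212). The jar stands between them at (178,188); the cups at (95,128) and the bottles at (230,70) are not modules.
- **Pins (short red grip, steel shank):** (270,215), (336,220), (397,221) and (413,184). The red screwdriver at (455,60) is not a pin.
- **Scanner:** the yellow one at (478,190). The blue one at (435,290) is a decoy.
- **Rack:** (316,138). **Beaker:** (437,108).

Next I measure from both views.

```bash
cat > h.py <<'E'
from rig import *
import cv2,numpy as np
from scipy.spatial.transform import Rotation
def cam(n,st=None):
    p=camera_params(n);K=np.array([[p['fx'],0,p['cx']],[0,p['fy'],p['cy']],[0,0,1]])
    if n=='wrist':
        T=np.eye(4);T[:3,:3]=st['tcp_rot'];T[:3,3]=st['ee_pos'];P=T@p['T_tool_cam']
    else: P=p['pose']
    return K,p['distortion'],P
def ray(c,uv):
    K,d,P=c;q=cv2.undistortPoints(np.array(uv,float).reshape(-1,1,2),K,d)[:,0]
    v=np.c_[q[:,0],-q[:,1],-np.ones(len(q))]@P[:3,:3].T
    return P[:3,3],v
def onz(c,uv,z):
    o,v=ray(c,uv);return (o+v*((z-o[2])/v[:,2])[:,None])
def tri(c1,u1,c2,u2):
    o1,v1=ray(c1,[u1]);o2,v2=ray(c2,[u2]);v1=v1[0]/np.linalg.norm(v1[0]);v2=v2[0]/np.linalg.norm(v2[0])
    s=np.linalg.lstsq(np.c_[v1,-v2],o2-o1,rcond=None)[0];a=o1+s[0]*v1;b=o2+s[1]*v2
    return (a+b)/2,np.linalg.norm(a-b)
RNG=dict(teal=((80,90,60),(98,255,255)),red=((172,150,60),(4,255,255)),yellow=((24,120,80),(35,255,255)),blue=((104,120,40),(125,255,255)))
def mask(im,col):
    h=cv2.cvtColor(im,cv2.COLOR_RGB2HSV);a,b=RNG[col]
    if a[0]>b[0]: return cv2.inRange(h,(0,)+a[1:],b)|cv2.inRange(h,a,(180,)+b[1:])
    return cv2.inRange(h,a,b)
def blobs(im,col,amin=40):
    cs,_=cv2.findContours(mask(im,col),cv2.RETR_EXTERNAL,cv2.CHAIN_APPROX_NONE)
    out=[]
    for c in cs:
        if cv2.contourArea(c)>amin:
            M=cv2.moments(c);out.append(((M['m10']/M['m00'],M['m01']/M['m00']),cv2.contourArea(c),c))
    return out
def legs(*targets):
    """world targets (x,y,z,yawdir deg of tool y axis in world) -> tool-frame shifts, chained"""
    s=read_state();p=s['ee_pos'].copy();R=s['tcp_rot']
    for t in targets:
        q=np.array(t[:3]);d=R.T@(q-p)*1000
        cur=np.degrees(np.arctan2(R[1,1],R[0,1]));dy=(t[3]-cur+90)%180-90  # world yaw change
        print('shift %.1f %.1f %.1f yaw %.3f'%(*d,-np.radians(dy)))
        R=Rotation.from_euler('z',dy,degrees=True).as_matrix()@R;p=q
E
python3 - <<'E'
from h import *
im={n:get_image(n) for n in('top','scene')};C={n:cam(n) for n in im}
for col,zz in(('teal',.082),('red',.014),('yellow',.07),('blue',.008)):
    for n in im:
        for (c,a,ct) in blobs(im[n],col):
            r=cv2.minAreaRect(ct);box=onz(C[n],cv2.boxPoints(r),zz)
            e=[box[1]-box[0],box[2]-box[1]];e=max(e,key=np.linalg.norm)
            print(col,n,np.round(c,1),a,np.round(onz(C[n],[c],zz)[0],3),'dir',np.round(np.degrees(np.arctan2(e[1],e[0])),1),np.round([np.linalg.norm(box[1]-box[0]),np.linalg.norm(box[2]-box[1])],3))
t=im['top'];cv2.imwrite('pics/crop1.png',cv2.resize(t[120:260,100:520][...,::-1],None,fx=1.9,fy=1.9,interpolation=cv2.INTER_CUBIC))
E
```

```text
teal top [191.  211.7] 76.5 [0.452 0.294 0.082] dir -89.8 [0.041 0.012]
teal top [147.3 210.4] 81.0 [0.455 0.401 0.082] dir -72.9 [0.043 0.016]
teal top [147.3 167.9] 81.0 [0.558 0.404 0.082] dir -101.2 [0.014 0.044]
teal top [187.8 164.1] 88.0 [0.567 0.304 0.082] dir -94.2 [0.015 0.047]
teal scene [480.6 270.7] 167.5 [0.567 0.401 0.082] dir 78.6 [0.026 0.041]
teal scene [436.1 260.2] 162.5 [0.576 0.301 0.082] dir 88.8 [0.027 0.042]
teal scene [486.6 233. ] 138.5 [0.464 0.398 0.082] dir 110.2 [0.048 0.025]
teal scene [442.5 219.1] 146.0 [0.462 0.292 0.082] dir 91.5 [0.029 0.042]
red top [399.4 221. ] 181.5 [ 0.433 -0.213  0.014] dir -89.9 [0.053 0.025]
red top [337.9 220.1] 184.5 [ 0.435 -0.059  0.014] dir -98.6 [0.026 0.052]
red top [566.5 218.3] 43.5 [ 0.44  -0.64   0.014] dir 178.3 [0.008 0.038]
red top [270.4 214.7] 192.0 [0.448 0.11  0.014] dir -83.1 [0.06  0.026]
red top [414.  182.8] 187.0 [ 0.529 -0.251  0.014] dir -77.3 [0.06  0.025]
red top [548.9 158.4] 42.5 [ 0.593 -0.598  0.014] dir -173.8 [0.01  0.041]
red top [545.5 132.8] 42.5 [ 0.659 -0.592  0.014] dir -174.0 [0.01  
[... 1230 characters left out ...]
8]
blue top [434.2 288.9] 2363.5 [ 0.264 -0.3    0.008] dir -159.5 [0.119 0.179]
blue top [315.9 138.8] 1311.5 [ 0.642 -0.003  0.008] dir -86.5 [0.343 0.035]
blue top [ 49.4 134.1] 2789.5 [0.658 0.7   0.008] dir -91.1 [0.173 0.165]
blue scene [600.7 366.2] 4115.5 [0.66  0.692 0.008] dir 110.2 [0.171 0.157]
blue scene [301.4 249.1] 594.5 [ 0.621 -0.016  0.008] dir 93.0 [0.037 0.353]
blue scene [259.6 122.2] 1388.5 [ 0.258 -0.302  0.008] dir -156.1 [0.187 0.128]
blue scene [626.6 104.2] 223.5 [-0.214  0.756  0.008] dir 140.6 [0.114 0.06 ]
blue scene [585.4 139.9] 4253.0 [-0.01   0.639  0.008] dir 177.8 [0.357 0.308]
blue scene [194.7  68.6] 1156.5 [ 0.106 -0.617  0.008] dir 110.0 [0.173 0.168]
```

View pics/crop1.png

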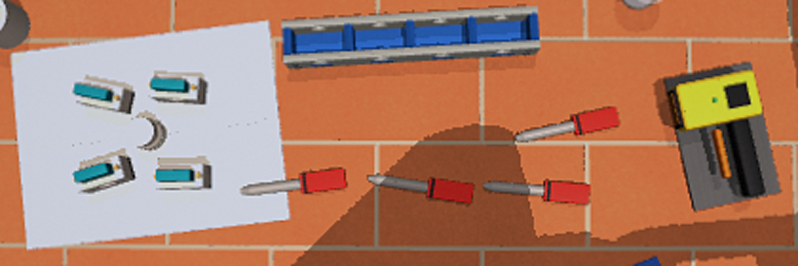

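The crop confirms the choices: four teal-handled modules around the jar, four red-grip pins with noses to the left (+y), the yellow scanner with an orange trigger, and the blue rack. I'll move over the rack for a close measurement.

```bash
sed -i 's/+90)%180-90/+180)%360-180/' h.py; python3 -c "
from h import *
legs((.4,-.35,.3,-90),(.55,0,.3,-90))"
```

```text
shift 292.2 -205.8 -68.9 yaw 0.270
shift 150.0 -350.0 0.3 yaw -0.000
```

Request:
play_rows(increments="292 -206 -69 .27 .5;292 -206 -69 .27 .5;292 -206 -69 .27 .5;292 -206 -69 .27 .5;292 -206 -69 .27 .5;292 -206 -69 .27 .5;292 -206 -69 .27 .5;292 -206 -69 .27 .5;292 -206 -69 .27 .5;292 -206 -69 .27 .5")

```text
time: 1.03
ee_pos: [0.403, -0.3464, 0.3016]
tcp_rot: [[1.0, 0.003, 0.002], [0.003, -1.0, 0.0], [0.002, -0.0, -1.0]]
contact_force: [0.7, 0.1, 0.4]
finger_gap: 0.0424
grip_force: 0.0
```

Request:
play_rows(increments="150 -350 0 0 .5;150 -350 0 0 .5;150 -350 0 0 .5;150 -350 0 0 .5;150 -350 0 0 .5;150 -350 0 0 .5;150 -350 0 0 .5;150 -350 0 0 .5;150 -350 0 0 .5;150 -350 0 0 .5")

```text
time: 1.87
ee_pos: [0.5517, 0.0049, 0.3001]
tcp_rot: [[1.0, 0.003, 0.001], [0.003, -1.0, 0.002], [0.001, -0.002, -1.0]]
contact_force: [-0.9, 0.7, -1.0]
finger_gap: 0.0422
grip_force: 0.0
```

Run:
```python
from h import *
s=read_state();im=get_image('wrist');np.savez('w1.npz',im=im,p=s['ee_pos'],R=s['tcp_rot']);print(s['ee_pos'],s['finger_gap'])
cv2.imwrite('pics/w1.png',im[...,::-1])
```

```text
[0.55167721 0.00494592 0.30013827] 0.04215185520352943
```

View pics/w1.png

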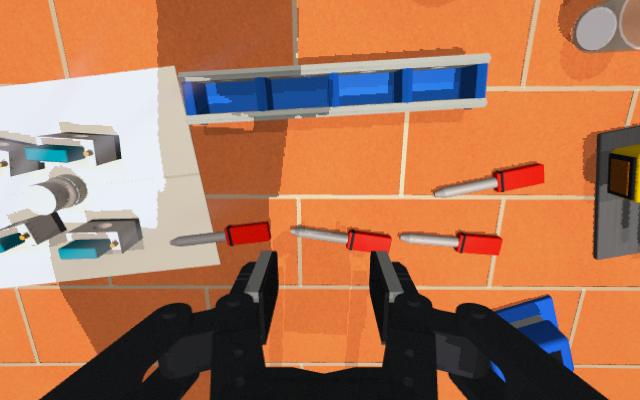

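```bash
cat >> h.py <<'E'
def rackcorners(im,roi):
    h=cv2.cvtColor(im,cv2.COLOR_RGB2HSV);m=(h[...,1]<90)|((h[...,0]>95)&(h[...,0]<130)&(h[...,1]>90))
    k=np.zeros(m.shape,np.uint8);x0,y0,x1,y1=roi;k[y0:y1,x0:x1]=m[y0:y1,x0:x1]*255
    cs,_=cv2.findContours(k,cv2.RETR_EXTERNAL,cv2.CHAIN_APPROX_NONE);c=max(cs,key=cv2.contourArea)
    hull=cv2.convexHull(c);ap=cv2.approxPolyN(hull,4,ensure_convex=True)[0].astype(float)
    ap=ap[np.argsort(ap[:,0])];L=ap[:2][np.argsort(ap[:2,1])];Rr=ap[2:][np.argsort(ap[2:,1])]
    return np.r_[L,Rr]
E
python3 - <<'E'
from h import *
w=np.load('w1.npz');cw=cam('wrist',dict(ee_pos=w['p'],tcp_rot=w['R']));ct=cam('top')
a=rackcorners(w['im'],(165,45,500,140));b=rackcorners(get_image('top'),(244,115,390,165))
print(a,b)
for u,v in zip(a,b): print(np.round(tri(cw,u,ct,v)[0],4),tri(cw,u,ct,v)[1])
for z in(.054,.059):
  p=onz(cw,a,z);q=onz(ct,b,z);print(z,np.round(p,4),np.round(p.mean(0),4),'top',np.round(q.mean(0),4))
  print(np.linalg.norm(p[1]-p[0]),np.linalg.norm(p[2]-p[3]),np.linalg.norm(p[2]-p[0]),np.degrees(np.arctan2(*(p[0]+p[1]-p[2]-p[3])[:2])))
# pins + modules in wrist
for (c,A,k) in blobs(w['im'],'red'):
  box=onz(cw,cv2.boxPoints(cv2.minAreaRect(k)),.014);e=max([box[1]-box[0],box[2]-box[1]],key=np.linalg.norm)
  print('red',np.round(onz(cw,[c],.014)[0],4),np.degrees(np.arctan2(e[1],e[0]))%180)
for (c,A,k) in blobs(w['im'],'teal'): print(np.round(c,1))
E
```

```text
[[165.  40.]
 [165. 139.]
 [489.  53.]
 [514. 139.]] [[244. 115.]
 [244. 164.]
 [379. 115.]
 [399. 164.]]
[0.6891 0.1726 0.0545] 0.008611141971979439
[0.5768 0.1765 0.0602] 0.01685436288969935
[ 0.6747 -0.1522  0.102 ] 0.014957584715237013
[ 0.5776 -0.2116  0.049 ] 0.012603051343143417
0.054 [[ 0.685   0.1711  0.054 ]
 [ 0.5823  0.1854  0.054 ]
 [ 0.6733 -0.1707  0.054 ]
 [ 0.5833 -0.2126  0.054 ]] [ 0.631  -0.0067  0.054 ] top [ 0.6322 -0.0052  0.054 ]
0.10362266736878453 0.09923582947262229 0.34206694205729676 0.8273770283250184
0.059 [[ 0.6842  0.169   0.059 ]
 [ 0.5829  0.1831  0.059 ]
 [ 0.6727 -0.1685  0.059 ]
 [ 0.5839 -0.2098  0.059 ]] [ 0.6309 -0.0065  0.059 ] top [ 0.6313 -0.0053  0.059 ]
0.10229260738357367 0.09796207722099379 0.3376763047243026 0.8273770283250304
red [ 0.4354 -0.215   0.014 ] 85.12975159017908
red [ 0.4393 -0.1837  0.014 ] 179.1964814241288
red [ 0.4381 -0.0614  0.014 ] 81.49617257177846
red [ 0.4426 -0.0311  0.014 ] 172.53147176495537
red [0.451  0.1059 0.014 ] 97.67688720141106
red [ 0.5251 -0.2231  0.014 ] 14.293583743567638
red [ 0.5312 -0.2544  0.014 ] 102.01545198392478
[ 78.2 249.7]
[  9.4 241.7]
[ 51.5 153.1]
```

Run:
```python
from h import *
w=np.load('w1.npz');cw=cam('wrist',dict(ee_pos=w['p'],tcp_rot=w['R']));ct=cam('top')
def quad(im,near):
    b=min(blobs(im,'blue',300),key=lambda b:np.hypot(b[0][0]-near[0],b[0][1]-near[1]))
    ap=cv2.approxPolyN(cv2.convexHull(b[2]),4,ensure_convex=True)[0].astype(float);ap=ap[np.argsort(ap[:,0])]
    return np.r_[ap[:2][np.argsort(ap[:2,1])],ap[2:][np.argsort(ap[2:,1])]]
top=get_image('top');a=quad(w['im'],(335,92));b=quad(top,(316,139));print(a,b)
for u,v in zip(a,b): print(np.round(tri(cw,u,ct,v)[0],4),tri(cw,u,ct,v)[1])
m=np.array([[178,74],[183,125],[489,54],[490,105]],float)
for q in(a,m):
  p=onz(cw,q,.057);print(np.round(p,4),p.mean(0),np.linalg.norm(p[1]-p[0]),np.linalg.norm(p[2]-p[3]),np.linalg.norm(p[2]-p[0]),np.degrees(np.arctan2(*(p[0]+p[1]-p[2]-p[3])[:2])))
c=np.hstack([cv2.resize(w['im'][40:140,160:340],None,fx=4,fy=4,interpolation=cv2.INTER_CUBIC)]);c2=cv2.resize(w['im'][30:130,330:510],None,fx=4,fy=4,interpolation=cv2.INTER_CUBIC)
o=np.vstack([c,c2]);print(o.shape);cv2.imwrite('pics/c2.png',cv2.resize(o,(540,600))[...,::-1])
cv2.imwrite('pics/c2.png',o[::1,:][...,::-1][:, :] if o.shape[0]<=600 else cv2.resize(o,None,fx=.74,fy=.74)[...,::-1])
```

```text
[[184.  81.]
 [184. 115.]
 [487.  63.]
 [484.  98.]] [[401. 272.]
 [426. 339.]
 [445. 254.]
 [471. 322.]]
[ 0.4886 -0.1223  0.8438] 0.2449877193451387
[ 0.4895 -0.1388  0.9296] 0.3297605303138482
[ 0.504  -0.173   0.2707] 0.33753111406664005
[0.4796 0.0045 0.8339] 0.4343231242694148
[[ 0.6446  0.1551  0.057 ]
 [ 0.6091  0.1594  0.057 ]
 [ 0.6632 -0.1687  0.057 ]
 [ 0.6279 -0.1707  0.057 ]] [ 0.63618541 -0.00625445  0.057     ] 0.035718175039525464 0.03541277304750829 0.3243412300072315 -3.2776171684684563
[[ 0.6516  0.1606  0.057 ]
 [ 0.5983  0.1618  0.057 ]
 [ 0.672  -0.1695  0.057 ]
 [ 0.6205 -0.1784  0.057 ]] [ 0.6355837  -0.00636369  0.057     ] 0.05331484067510389 0.052198739470863814 0.3307637861893559 -3.644735311730417
(800, 720, 3)
```

View pics/c2.png

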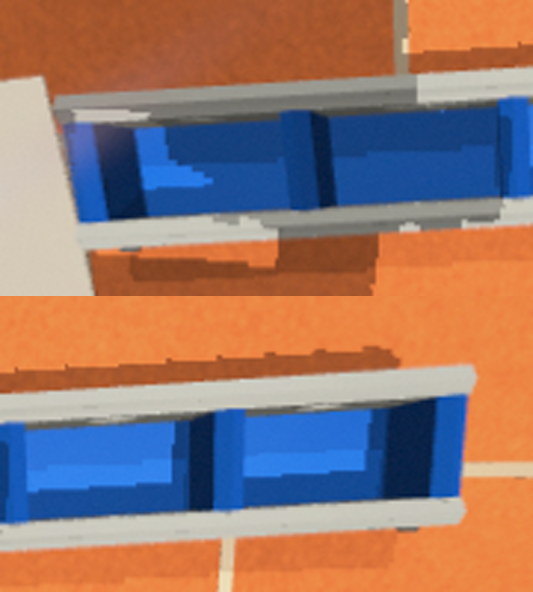

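Run:
```python
from h import *
w=np.load('w1.npz');cw=cam('wrist',dict(ee_pos=w['p'],tcp_rot=w['R']));ct=cam('top')
for u,v in zip([[178,74],[183,125],[489,54],[490,105]],[(248,130),(250,156),(383,123),(384,147)]): print(tri(cw,u,ct,v))
legs((.51,.33,.26,0))
```

```text
(array([0.65340354, 0.16218332, 0.05595579]), np.float64(0.004087766506871198))
(array([0.59462848, 0.16089675, 0.05140911]), np.float64(0.008864844369901795))
(array([ 0.67186142, -0.16867925,  0.05895817]), np.float64(0.00023308956107454473))
(array([ 0.61624109, -0.17242572,  0.06383742]), np.float64(0.010105689501887208))
shift -39.1 -329.8 39.9 yaw -1.569
```

Rack tops triangulate to about 57 mm, which agrees with the text. Next is a close look over the modules.

Request:
play_rows(increments="-40 -330 40 -1.57 .5;-40 -330 40 -1.57 .5;-40 -330 40 -1.57 .5;-40 -330 40 -1.57 .5;-40 -330 40 -1.57 .5;-40 -330 40 -1.57 .5;-40 -330 40 -1.57 .5;-40 -330 40 -1.57 .5;-40 -330 40 -1.57 .5;-40 -330 40 -1.57 .5")

```text
time: 2.85
ee_pos: [0.5096, 0.3304, 0.2596]
tcp_rot: [[0.308, 0.951, -0.001], [0.951, -0.308, -0.001], [-0.001, -0.001, -1.0]]
contact_force: [-0.5, -0.9, 0.2]
finger_gap: 0.043
grip_force: 0.0
```

```bash
python3 -c "
from h import *
s=read_state();print(s['ee_pos'],s['joints']);legs((.51,.33,.26,0))"
```

```text
[0.5096226  0.33043592 0.25963426] [ 5.25388413e-01  3.94169408e-01  1.66478580e+00 -9.43237303e-05
  1.08361039e+00  8.38614521e-01]
shift -0.3 0.5 -0.4 yaw -0.313
```

Request:
play_rows(increments="0 0 0 -.313 .5;0 0 0 -.313 .5;0 0 0 -.313 .5;0 0 0 -.313 .5;0 0 0 -.313 .5;0 0 0 -.313 .5;0 0 0 -.313 .5;0 0 0 -.313 .5;0 0 0 -.313 .5;0 0 0 -.313 .5")

```text
time: 3.68
ee_pos: [0.5099, 0.3298, 0.2603]
tcp_rot: [[0.008, 1.0, -0.0], [1.0, -0.008, -0.0], [-0.0, -0.0, -1.0]]
contact_force: [-0.1, 0.9, -0.9]
finger_gap: 0.0428
grip_force: 0.0
```

```bash
cat >> h.py <<'E'
def snap(n,name=None):
    s=read_state();im=get_image(n);c=cam(n,s)
    if name: cv2.imwrite(f'pics/{name}.png',im[...,::-1])
    return im,c,s
def modules(im,c,z=.082,amin=100):
    """bright teal = top faces of the handles"""
    h=cv2.cvtColor(im,cv2.COLOR_RGB2HSV)
    for (u,A,k) in blobs(im,'teal',amin):
        m=np.zeros(im.shape[:2],np.uint8);cv2.drawContours(m,[k],-1,255,-1)
        v=h[...,2][m>0];t,_=cv2.threshold(v.reshape(-1,1).astype(np.uint8),0,255,cv2.THRESH_OTSU)
        for nm,kk in(('all',k),('top',max(cv2.findContours(m&((h[...,2]>t).astype(np.uint8)*255),cv2.RETR_EXTERNAL,cv2.CHAIN_APPROX_NONE)[0],key=cv2.contourArea))):
            r=cv2.minAreaRect(kk);b=onz(c,cv2.boxPoints(r),z);e=max([b[1]-b[0],b[2]-b[1]],key=np.linalg.norm)
            print(nm,np.round(r[0],1),np.round(b.mean(0)[:2],4),'long %.1f'%(np.degrees(np.arctan2(e[1],e[0]))%180),np.round(sorted([np.linalg.norm(b[1]-b[0]),np.linalg.norm(b[2]-b[1])]),4),A)
E
python3 - <<'E'
from h import *
im,c,s=snap('wrist','w2');print(s['ee_pos'],s['tcp_rot'][:,1]);modules(im,c)
E
```

```text
[0.50990521 0.32984867 0.26029515] [ 9.99964752e-01 -8.39606005e-03 -3.63907373e-05]
all [268.7 211. ] [0.4541 0.2964] long 92.1 [0.0168 0.0493] 683.0
top [267. 214.] [0.4522 0.2934] long 91.5 [0.0131 0.0436] 683.0
all [380.2 202. ] [0.566  0.3049] long 85.6 [0.0175 0.0485] 604.0
top [381.  216.4] [0.5675 0.2901] long 86.1 [0.0128 0.0195] 604.0
all [265.  104.6] [0.4567 0.3994] long 107.7 [0.0164 0.043 ] 814.5
top [259.2  94.5] [0.4519 0.4085] long 107.8 [0.0125 0.0226] 814.5
all [374.8 100. ] [0.557  0.4025] long 78.5 [0.0165 0.0434] 799.5
top [376.6 100.2] [0.5586 0.4023] long 78.7 [0.0133 0.0425] 799.5
```

View pics/w2.png

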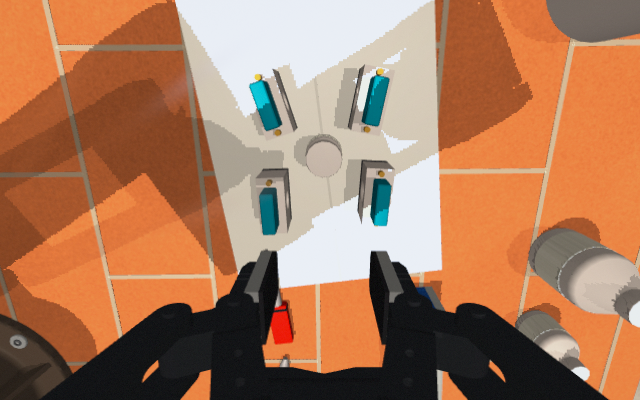

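Run:
```python
from h import *
cw=cam('wrist',read_state());ct=cam('top')
for u,v in (((268.7,211),(191,211.7)),((380.2,202),(187.8,164.1)),((265,104.6),(147.3,210.4)),((374.8,100),(147.3,167.9))): print(tri(cw,u,ct,v))
legs((.567,.3025,.11,-4.2),(.567,.3025,.057,-4.2),(.567,.3025,.19,-4.2),(.629,.114,.19,3.4))
```

```text
(array([0.45281122, 0.2952182 , 0.07638944]), np.float64(0.0006258316560773648))
(array([0.5669736 , 0.30482767, 0.07969595]), np.float64(0.0009916289008407853))
(array([0.4557761 , 0.40032968, 0.08245379]), np.float64(0.001947350120292796))
(array([0.55722346, 0.40307983, 0.08443387]), np.float64(0.0010793993648564085))
shift -27.0 57.3 150.3 yaw 0.065
shift -0.0 -0.0 53.0 yaw -0.000
shift 0.0 0.0 -133.0 yaw -0.000
shift -183.5 75.6 -0.0 yaw -0.133
```

Request:
play_rows(increments="-27 57 110 .065 .5;-27 57 150 .065 .5;-27 57 150 .065 .5;-27 57 150 .065 .5;-27 57 150 .065 .5;-27 57 150 .065 .5;-27 57 165 .065 .5;-27 57 180 .065 .5;-27 57 195 .065 .5;-27 57 203 .065 .5", squeeze=60)

```text
time: 4.57
ee_pos: [0.5669, 0.3034, 0.0587]
tcp_rot: [[0.073, 0.997, 0.002], [0.997, -0.073, 0.001], [0.001, 0.002, -1.0]]
contact_force: [-0.5, -0.8, 0.9]
finger_gap: 0.0425
grip_force: 0.0
```

Request:
play_rows(increments="0 0 0 0 .5;0 0 0 0 .9;0 0 0 0 1;0 0 0 0 1;0 0 0 0 1;0 0 0 0 1;0 0 -5 0 1;0 0 -30 0 1;0 0 -60 0 1;0 0 -90 0 1", squeeze=60)

```text
time: 5.4
ee_pos: [0.5659, 0.3021, 0.1482]
tcp_rot: [[0.073, 0.997, -0.002], [0.997, -0.073, -0.001], [-0.001, -0.002, -1.0]]
contact_force: [1.1, 0.0, -4.1]
finger_gap: 0.013
grip_force: 59.2
```

Run:
```python
from h import *
im,c,s=snap('wrist','w3');print(s['ee_pos'],s['grip_force'],s['finger_gap'])
legs((.567,.3025,.19,-4.2),(.629,.114,.17,3.4),(.629,.114,.064,3.4))
```

```text
[0.56588567 0.30206202 0.14818342] 59.200183153152466 0.013046436967051772
shift -1.0 -1.5 -35.4 yaw 0.000
shift -183.5 75.5 19.8 yaw -0.133
shift -0.3 -0.6 106.0 yaw -0.000
```

View pics/w3.png

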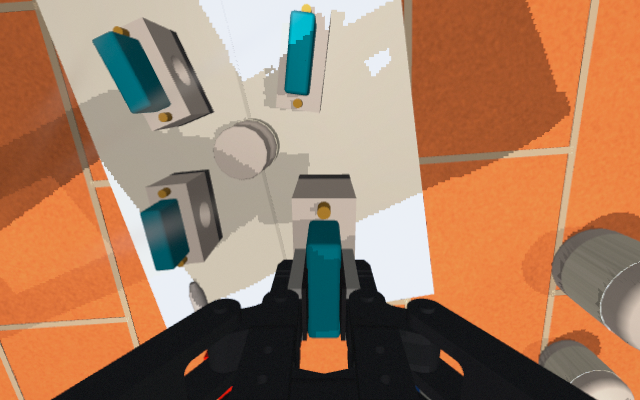

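```bash
cat >> h.py <<'E'
def held(im):
    "tool-frame x range of the held handle's top"
    K,d,P=cam('wrist',dict(ee_pos=np.zeros(3),tcp_rot=np.eye(3)))
    m=mask(im,'teal')[:, 310:336];r=np.where((m>0).sum(1)>12)[0];r=r[r>150]
    o,v=ray((K,d,P),[(323,r.min()),(323,r.max())]);z=-.0245
    q=o+v*((z-o[2])/v[:,2])[:,None];print('held rows',r.min(),r.max(),'tool x',np.round(q[:,0]*1000,1),'mid %.1f'%(q[:,0].mean()*1000))
E
python3 - <<'E'
from h import *
held(cv2.imread('pics/w3.png')[...,::-1].copy())
E
```

```text
held rows 221 336 tool x [ 30.9 -20.6] mid 5.2
```

Request:
play_rows(increments="0 0 -35 0 1;-20 0 -35 -.06 1;-60 20 -35 -.133 1;-100 40 -30 -.133 1;-140 60 -25 -.133 1;-185 74 -16 -.133 1;-185 74 -16 -.133 1;-185 74 -16 -.133 1;-185 74 -16 -.133 1;-185 74 -16 -.133 1")

```text
time: 6.28
ee_pos: [0.6268, 0.1129, 0.1635]
tcp_rot: [[-0.06, 0.998, -0.0], [0.998, 0.06, 0.0], [0.0, -0.0, -1.0]]
contact_force: [0.4, 0.9, -3.2]
finger_gap: 0.0126
grip_force: 59.6
```

Run:
```python
from h import *
im,c,s=snap('wrist','w4');print(s['ee_pos'],s['contact_force'],s['grip_force']);held(im)
legs((.629,.1126,.064,3.4))
```

```text
[0.62677802 0.11290158 0.16348319] [ 0.38914146  0.85875994 -3.16890899] 59.56689476966858
held rows 221 337 tool x [ 31. -21.] mid 5.0
shift -1.0 2.2 99.5 yaw 0.001
```

View pics/w4.png

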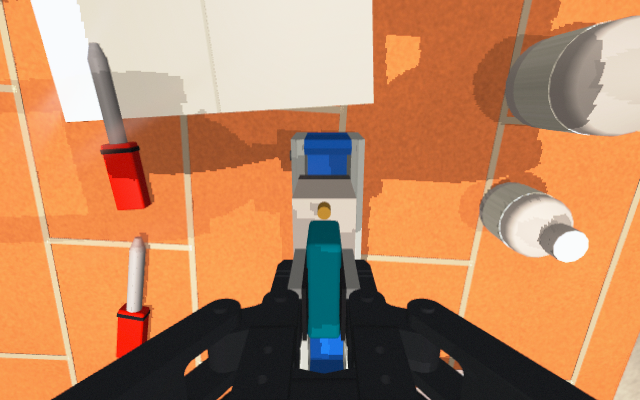

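Run:
```python
from h import *
c=cam('wrist',read_state());im=cv2.imread('pics/w4.png')[...,::-1]
h=cv2.cvtColor(im.copy(),cv2.COLOR_RGB2HSV)
b=mask(im.copy(),'blue')
for r in(140,150,160,170): 
    x=np.where(b[r,280:380])[0]+280; g=np.where(h[r,270:400,1]<70)[0]+270
    print(r,x.min(),x.max(),g.min(),g.max(),onz(c,[((x.min()+x.max())/2,r),((g.min()+g.max())/2,r)],.057))
y=np.where(b[:200,328])[0];print(y.min(),onz(c,[(328,y.min())],.057))
```

```text
140 304 350 291 364 [[0.62613595 0.15929476 0.057     ]
 [0.62650258 0.15931687 0.057     ]]
150 304 351 291 364 [[0.62697109 0.15200264 0.057     ]
 [0.62697109 0.15200264 0.057     ]]
160 308 346 292 363 [[0.6270748  0.144534   0.057     ]
 [0.627448   0.14455649 0.057     ]]
170 308 346 292 363 [[0.62755694 0.1369526  0.057     ]
 [0.6279335  0.13697529 0.057     ]]
133 [[0.62654387 0.16438196 0.057     ]]
```

Request:
play_rows(increments="1 2 0 0 1;1 2 25 0 1;1 2 50 0 1;1 2 65 0 1;1 2 75 0 1;1 2 82 0 1;1 2 88 0 1;1 2 93 0 1;1 2 97 0 1;1 2 99 0 1")

```text
time: 7.17
ee_pos: [0.6303, 0.1137, 0.0667]
tcp_rot: [[-0.06, 0.998, 0.003], [0.998, 0.06, 0.0], [0.0, 0.003, -1.0]]
contact_force: [-15.0, -4.1, 63.4]
finger_gap: 0.0127
grip_force: 69.5
```

Run:
```python
from h import *
s=read_state();print(s['ee_pos'],s['contact_force'],s['grip_force'],s['ft_torque'],s['finger_gap'])
```

```text
[0.6303427  0.11370832 0.06668297] [-14.97031088  -4.14219948  63.40248198] 69.48261380195618 [-0.50118521  2.81858261 -0.08757681] 0.012674466381009343
```

Request:
play_rows(increments="0 -1 -2 0 1;0 -1 -2 0 .8;0 -1 -2 0 .7;0 -1 -2 0 .6;0 -1 -2 0 .55;0 -1 -2 0 .55;0 -1 -25 0 .55;0 -1 -60 0 .55;0 -1 -100 0 .55;0 -1 -135 0 .55")

```text
time: 8.0
ee_pos: [0.6278, 0.1136, 0.201]
tcp_rot: [[-0.06, 0.998, -0.0], [0.998, 0.06, -0.0], [-0.0, -0.0, -1.0]]
contact_force: [1.0, 0.2, 0.2]
finger_gap: 0.0383
grip_force: 0.0
```

Run:
```python
from h import *
im,c,s=snap('wrist','w5');print(s['ee_pos'],s['contact_force']);modules(im,c,.09)
ct=cam('top');t=get_image('top');modules(t,ct,.09,40)
legs((.5585,.4023,.11,-11.3),(.5585,.4023,.057,-11.3))
```

```text
[0.62780034 0.11356107 0.20104354] [0.96316894 0.17774007 0.17872241]
all [324.5 196. ] [0.6281 0.1147] long 93.9 [0.013  0.0475] 936.5
top [324. 213.] [0.6285 0.1011] long 93.1 [0.0126 0.0203] 936.5
all [147.4 210.4] [0.4547 0.3979] long 108.4 [0.013  0.0431] 76.0
top [146.9 210.4] [0.4547 0.3991] long 108.4 [0.0122 0.0408] 76.0
all [146.5 167.8] [0.5573 0.4031] long 78.8 [0.0138 0.0395] 73.5
top [146.5 167.4] [0.5583 0.4032] long 78.8 [0.0119 0.039 ] 73.5
shift 292.1 -56.1 95.1 yaw 0.257
shift -0.0 -0.5 53.0 yaw -0.000
```

View pics/w5.png

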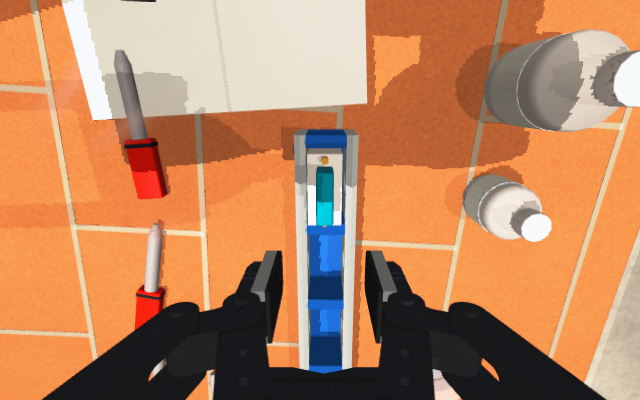

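Run:
```python
from h import *
c=cam('wrist',read_state());im=cv2.imread('pics/w5.png')
for x in(318,332): print(''.join('%d,'%v for v in im[130:320:3,x,0]))
print(onz(c,[(325,231),(325,304),(326,130),(326,148)],.057))
```

```text
106,94,153,155,145,128,114,107,172,172,192,193,117,79,83,114,115,115,113,114,113,113,115,114,213,216,225,231,229,228,228,228,193,209,201,178,178,173,170,168,167,168,178,168,167,168,168,169,152,94,93,93,94,94,92,94,95,208,207,207,168,169,168,168,
106,95,154,153,146,128,115,106,173,192,195,193,177,87,80,128,127,126,126,127,127,127,126,124,157,171,172,171,179,178,176,179,207,207,201,223,230,230,229,229,230,229,228,229,229,229,228,138,137,94,94,94,95,95,93,94,94,206,207,205,226,226,226,225,
[[ 0.63604808  0.07135761  0.057     ]
 [ 0.64084268 -0.00689619  0.057     ]
 [ 0.63125032  0.16352898  0.057     ]
 [ 0.63219651  0.14831777  0.057     ]]
```

Request:
play_rows(increments="40 0 0 0 .5;80 -15 0 .1 .5;120 -25 0 .2 .5;292 -56 30 .257 .5;292 -56 60 .257 .5;292 -56 95 .257 .5;292 -56 95 .257 .5;292 -56 95 .257 .5;292 -56 95 .257 .5;292 -56 95 .257 .5")

```text
time: 8.93
ee_pos: [0.5528, 0.4026, 0.1022]
tcp_rot: [[0.193, 0.981, -0.003], [0.981, -0.193, -0.002], [-0.002, -0.002, -1.0]]
contact_force: [-0.4, -0.9, 0.4]
finger_gap: 0.0425
grip_force: 0.0
```

Run:
```python
from h import *
legs((.5585,.4023,.057,-11.3))
```

```text
shift 0.9 5.7 45.1 yaw 0.003
```

Request:
play_rows(increments="1 5 0 0 .5;1 5 20 0 .5;1 5 35 0 .5;1 5 45 0 .5;1 5 45 0 .5;1 5 45 0 .8;1 5 45 0 1;1 5 45 0 1;1 5 45 0 1;1 5 45 0 1", squeeze=60)

```text
time: 9.77
ee_pos: [0.5602, 0.4019, 0.0605]
tcp_rot: [[0.196, 0.981, 0.001], [0.981, -0.196, 0.001], [0.001, 0.001, -1.0]]
contact_force: [-1.0, -1.4, 7.2]
finger_gap: 0.0129
grip_force: 60.0
```

Request:
play_rows(increments="0 0 0 0 1;0 0 0 0 1;0 0 -5 0 1;0 0 -30 0 1;0 0 -60 0 1;0 0 -90 0 1;0 0 -110 0 1;0 0 -125 0 1;0 0 -125 0 1;0 0 -125 0 1")

```text
time: 10.6
ee_pos: [0.5599, 0.4019, 0.185]
tcp_rot: [[0.196, 0.981, 0.001], [0.981, -0.196, 0.001], [0.001, 0.001, -1.0]]
contact_force: [-0.0, -0.7, -4.3]
finger_gap: 0.013
grip_force: 59.2
```

Run:
```python
from h import *
im,c,s=snap('wrist');print(s['ee_pos'],s['grip_force'],s['finger_gap']);held(im)
legs((.6338,.034,.17,3.4),(.6338,.034,.066,3.4))
```

```text
[0.55988678 0.40189678 0.18499484] 59.19239401817322 0.013029833980303872
held rows 218 332 tool x [ 32.1 -18.6] mid 6.7
shift -345.8 145.0 13.8 yaw -0.256
shift 0.0 0.0 104.0 yaw -0.000
```

Request:
play_rows(increments="-30 10 -5 0 1;-70 25 -5 0 1;-105 40 -5 -.05 1;-140 55 -5 -.1 1;-175 70 -5 -.16 1;-210 87 -5 -.22 1;-250 104 -5 -.256 1;-285 119 -5 -.256 1;-320 134 -3 -.256 1;-349 146 0 -.256 1")

```text
time: 11.48
ee_pos: [0.6341, 0.0281, 0.1828]
tcp_rot: [[-0.058, 0.998, -0.002], [0.998, 0.058, -0.0], [-0.0, -0.002, -1.0]]
contact_force: [1.1, 0.5, -3.3]
finger_gap: 0.0126
grip_force: 59.3
```

Run:
```python
from h import *
im,c,s=snap('wrist');print(s['ee_pos'],s['grip_force'],s['finger_gap']);held(im)
legs((.634,.0306,.067,3.4))
```

```text
[0.63409246 0.02809096 0.18275934] 59.25519526004791 0.012604127361409406
held rows 217 332 tool x [ 32.6 -18.5] mid 7.0
shift 7.4 -0.2 115.0 yaw -0.003
```

Run:
```python
from h import *
get_image('wrist');s=read_state();print(s['ee_pos'],s['joint_velocities']);legs((.634,.0306,.067,3.4))
get_image('wrist');legs((.634,.0306,.067,3.4))
```

```text
[0.63428169 0.02614109 0.18213436] [ 0.06542616 -0.00877323  0.00942156  0.02807054  0.01260855  0.05960745]
shift 4.6 0.3 115.1 yaw -0.004
shift 2.2 0.6 115.3 yaw -0.004
```

Request:
play_rows(increments="0 0 0 0 1;0 0 25 0 1;0 0 50 0 1;0 0 70 0 1;0 0 85 0 1;0 0 95 0 1;0 0 103 0 1;0 0 110 0 1;0 0 114 0 1;0 0 116 0 1")

```text
time: 12.47
ee_pos: [0.6347, 0.0313, 0.0685]
tcp_rot: [[-0.059, 0.998, 0.0], [0.998, 0.059, 0.0], [0.0, 0.0, -1.0]]
contact_force: [-8.2, 1.9, 34.7]
finger_gap: 0.0126
grip_force: 64.5
```

Run:
```python
from h import *
s=read_state();print(s['ee_pos'],s['contact_force'],s['ft_torque'])
```

```text
[0.63474303 0.03134972 0.06848052] [-8.15854568  1.85389081 34.72301233] [ 0.66780103  1.5580317  -0.01437695]
```

Request:
play_rows(increments="0 -1 -1 0 1;0 -1 -1 0 .8;0 -1 -1 0 .7;0 -1 -1 0 .6;0 -1 -1 0 .55;0 -1 -1 0 .55;0 -1 -25 0 .55;0 -1 -60 0 .55;0 -1 -95 0 .55;0 -1 -120 0 .55")

```text
time: 13.3
ee_pos: [0.6341, 0.0307, 0.1911]
tcp_rot: [[-0.059, 0.998, 0.002], [0.998, 0.059, -0.0], [-0.0, 0.002, -1.0]]
contact_force: [1.7, 0.5, 0.4]
finger_gap: 0.038
grip_force: 0.0
```

Run:
```python
from h import *
im,c,s=snap('wrist');print(s['ee_pos']);modules(im,c,.09)
legs((.453,.27,.18,1.8))
```

```text
[0.63410608 0.03072762 0.19111227]
all [322.5 197. ] [0.6329 0.0338] long 93.8 [0.0125 0.0473] 1009.0
top [322.5 209. ] [0.6335 0.0247] long 93.8 [0.0128 0.029 ] 1009.0
all [322.  87.] [0.628  0.1123] long 93.8 [0.0133 0.0428] 1217.0
top [322.  87.] [0.628  0.1123] long 93.7 [0.0107 0.0415] 1217.0
shift 249.6 -169.0 14.1 yaw 0.028
```

Request:
play_rows(increments="250 -169 12 .028 .5;250 -169 12 .028 .5;250 -169 12 .028 .5;250 -169 12 .028 .5;250 -169 12 .028 .5;250 -169 12 .028 .5;250 -169 12 .028 .5;250 -169 12 .028 .5;250 -169 12 .028 .5;250 -169 12 .028 .5")

```text
time: 14.18
ee_pos: [0.4499, 0.2708, 0.1763]
tcp_rot: [[-0.033, 0.999, 0.0], [0.999, 0.033, -0.0], [-0.0, 0.0, -1.0]]
contact_force: [0.0, 0.7, -0.1]
finger_gap: 0.0427
grip_force: 0.0
```

Run:
```python
from h import *
im,c,s=snap('wrist');print(s['ee_pos']);modules(im,c,.082)
legs((.4525,.294,.06,1.8))
```

```text
[0.44992667 0.27080585 0.17630509]
all [328. 172.] [0.452  0.2947] long 92.6 [0.0126 0.0454] 1106.0
top [328.5 174.5] [0.4524 0.293 ] long 92.6 [0.0119 0.0419] 1106.0
all [340.5  22.5] [0.4564 0.3914] long 107.5 [0.0151 0.0293] 1101.5
top [341.4  19.4] [0.4569 0.3933] long 108.4 [0.0125 0.0252] 1101.5
shift 23.7 2.7 116.3 yaw 0.000
```

Request:
play_rows(increments="23 1.5 0 0 .5;23 1.5 40 0 .5;23 1.5 75 0 .5;23 1.5 95 0 .5;23 1.5 108 0 .5;23 1.5 116 0 .5;23 1.5 116 0 .6;23 1.5 116 0 .8;23 1.5 116 0 1;23 1.5 116 0 1", squeeze=60)

```text
time: 15.07
ee_pos: [0.4517, 0.2936, 0.0613]
tcp_rot: [[-0.031, 1.0, 0.002], [1.0, 0.031, 0.001], [0.001, 0.002, -1.0]]
contact_force: [-0.2, 0.5, -3.0]
finger_gap: 0.0124
grip_force: 58.8
```

Request:
play_rows(increments="0 0 0 0 1;0 0 0 0 1;0 0 0 0 1;0 0 -5 0 1;0 0 -30 0 1;0 0 -60 0 1;0 0 -90 0 1;0 0 -115 0 1;0 0 -125 0 1;0 0 -125 0 1")

```text
time: 15.9
ee_pos: [0.4519, 0.2942, 0.1876]
tcp_rot: [[-0.031, 1.0, 0.004], [1.0, 0.031, 0.002], [0.002, 0.004, -1.0]]
contact_force: [0.8, -0.3, -3.4]
finger_gap: 0.0128
grip_force: 59.3
```

Run:
```python
from h import *
im,c,s=snap('wrist');print(s['ee_pos'],s['grip_force'],s['finger_gap']);held(im)
legs((.6378,-.046,.185,3.4))
```

```text
[0.45186128 0.29417299 0.18761715] 59.319870471954346 0.012760380317508821
held rows 218 332 tool x [ 32.2 -18.5] mid 6.8
shift -345.3 176.1 0.7 yaw -0.028
```

Request:
play_rows(increments="-35 18 -3 0 1;-70 36 -3 0 1;-105 54 -3 -.01 1;-140 72 -3 -.028 1;-175 90 -3 -.028 1;-210 108 -3 -.028 1;-245 125 -3 -.028 1;-280 142 -3 -.028 1;-315 160 -3 -.028 1;-347 176 0 -.028 1")

```text
time: 16.78
ee_pos: [0.6375, -0.0501, 0.1831]
tcp_rot: [[-0.059, 0.998, -0.002], [0.998, 0.059, 0.0], [0.0, -0.002, -1.0]]
contact_force: [0.1, 1.0, -3.9]
finger_gap: 0.0127
grip_force: 59.4
```

Request:
play_rows(increments="0 0 0 0 1;0 0 0 0 1;0 0 25 0 1;0 0 50 0 1;0 0 70 0 1;0 0 85 0 1;0 0 90 0 1;0 0 95 0 1;0 0 100 0 1;0 0 105 0 1")

```text
time: 17.62
ee_pos: [0.6369, -0.0474, 0.0796]
tcp_rot: [[-0.059, 0.998, -0.001], [0.998, 0.059, 0.0], [0.0, -0.001, -1.0]]
contact_force: [-0.8, 0.6, -3.1]
finger_gap: 0.0128
grip_force: 65.5
```

Run:
```python
from h import *
s=read_state();print(s['ee_pos'],s['contact_force'],s['ft_torque']);legs((.638,-.048,.068,3.4))
```

```text
[ 0.63685126 -0.04740459  0.07963592] [-0.8166161   0.59130168 -3.12460711] [ 0.00126061  0.00428849 -0.00324876]
shift -0.7 1.1 11.6 yaw 0.000
```

Already in the slot without contact. I'll lower it, release, and head for the last module.

Request:
play_rows(increments="0 0 5 0 1;0 0 9 0 1;0 0 11 0 1;0 0 11 0 1;0 0 10 0 .8;0 0 10 0 .65;0 0 10 0 .55;0 0 10 0 .55;0 0 -40 0 .55;0 0 -90 0 .55")

```text
time: 18.45
ee_pos: [0.6357, -0.0478, 0.1526]
tcp_rot: [[-0.059, 0.998, -0.005], [0.998, 0.059, 0.001], [0.001, -0.005, -1.0]]
contact_force: [1.5, -0.0, 0.1]
finger_gap: 0.0384
grip_force: 0.0
```

Run:
```python
from h import *
im,c,s=snap('wrist');print(s['ee_pos']);modules(im,c,.09)
legs((.455,.375,.18,17.8))
```

```text
[ 0.63569855 -0.04776329  0.15255313]
all [326.5 213.5] [ 0.6367 -0.0445] long 94.0 [0.0132 0.0486] 1384.0
top [327. 233.] [ 0.6378 -0.0574] long 94.0 [0.013  0.0227] 1384.0
all [328.5  90. ] [0.6332 0.0312] long 94.2 [0.0129 0.0428] 1757.0
top [329.  89.] [0.6334 0.0318] long 94.2 [0.0112 0.0416] 1757.0
shift 433.4 -160.2 -19.3 yaw -0.252
```

Request:
play_rows(increments="30 -10 -30 0 .5;70 -25 -30 0 .5;110 -41 -30 0 .5;150 -56 -30 0 .5;190 -70 -30 -.1 .5;228 -85 -30 -.2 .5;266 -100 -25 -.252 .5;305 -115 -20 -.252 .5;345 -130 -20 -.252 .5;383 -142 -20 -.252 .5")

```text
time: 19.33
ee_pos: [0.4732, 0.3239, 0.1737]
tcp_rot: [[-0.306, 0.952, 0.0], [0.952, 0.306, -0.0], [-0.0, 0.0, -1.0]]
contact_force: [1.1, -0.3, 0.0]
finger_gap: 0.0428
grip_force: 0.0
```

Request:
play_rows(increments="45 -31 0 0 .5;45 -31 0 0 .5;45 -31 0 0 .5;45 -31 0 0 .5;45 -31 0 0 .5;45 -31 0 0 .5;45 -31 0 0 .5;45 -31 0 0 .5;45 -31 0 0 .5;45 -31 0 0 .5")

```text
time: 20.17
ee_pos: [0.4317, 0.3554, 0.1736]
tcp_rot: [[-0.305, 0.952, 0.0], [0.952, 0.305, -0.0], [-0.0, 0.0, -1.0]]
contact_force: [0.3, 0.5, -0.1]
finger_gap: 0.0427
grip_force: 0.0
```

Run:
```python
from h import *
im,c,s=snap('wrist');print(s['ee_pos']);modules(im,c,.082)
legs((.4545,.3995,.061,17.8))
```

```text
[0.43165626 0.35542534 0.17363587]
all [375.1 156.7] [0.4547 0.4001] long 108.9 [0.0145 0.0444] 1131.5
top [376. 158.] [0.4556 0.3994] long 107.6 [0.0125 0.0427] 1131.5
shift 34.9 35.3 112.6 yaw -0.000
```

Request:
play_rows(increments="35 36 0 0 .5;35 36 0 0 .5;35 36 40 0 .5;35 36 75 0 .5;35 36 95 0 .5;35 36 106 0 .5;35 36 112 0 .5;35 36 112 0 .6;35 36 112 0 .8;35 36 112 0 1", squeeze=60)

```text
time: 21.05
ee_pos: [0.4557, 0.4007, 0.0632]
tcp_rot: [[-0.306, 0.952, 0.002], [0.952, 0.306, 0.001], [0.001, 0.002, -1.0]]
contact_force: [-2.7, -2.5, 5.4]
finger_gap: 0.0129
grip_force: 58.4
```

Request:
play_rows(increments="0 0 0 0 1;0 0 0 0 1;0 0 0 0 1;0 0 -5 0 1;0 0 -30 0 1;0 0 -60 0 1;0 0 -90 0 1;0 0 -115 0 1;0 0 -125 0 1;0 0 -125 0 1")

```text
time: 21.88
ee_pos: [0.456, 0.401, 0.1894]
tcp_rot: [[-0.306, 0.952, 0.004], [0.952, 0.306, 0.003], [0.002, 0.004, -1.0]]
contact_force: [0.0, 0.2, -5.0]
finger_gap: 0.0127
grip_force: 59.5
```

Run:
```python
from h import *
im,c,s=snap('wrist');print(s['ee_pos'],s['grip_force'],s['finger_gap']);held(im)
legs((.55,.15,.188,3.4),(.642,-.1275,.188,3.4))
```

```text
[0.45598916 0.40096194 0.18941637] 59.45686161518097 0.012702622470366054
held rows 219 331 tool x [ 31.9 -17.9] mid 7.0
shift -267.3 13.6 -0.8 yaw 0.252
shift -282.5 75.4 -0.1 yaw -0.000
```

Request:
play_rows(increments="-38 2 0 0 1;-77 4 0 0 1;-115 6 0 .05 1;-153 8 0 .1 1;-191 10 0 .15 1;-229 12 0 .2 1;-267 14 0 .252 1;-267 14 0 .252 1;-267 14 0 .252 1;-267 14 0 .252 1")

```text
time: 22.77
ee_pos: [0.549, 0.1498, 0.185]
tcp_rot: [[-0.058, 0.998, -0.003], [0.998, 0.058, -0.0], [-0.0, -0.003, -1.0]]
contact_force: [-0.1, 0.3, -5.1]
finger_gap: 0.0126
grip_force: 59.2
```

Request:
play_rows(increments="-38 10 0 0 1;-76 20 0 0 1;-114 30 0 0 1;-152 40 0 0 1;-190 50 0 0 1;-228 61 0 0 1;-260 70 0 0 1;-282 75 0 0 1;-282 75 0 0 1;-282 75 0 0 1")

```text
time: 23.6
ee_pos: [0.6412, -0.1265, 0.1854]
tcp_rot: [[-0.059, 0.998, -0.002], [0.998, 0.059, 0.001], [0.001, -0.002, -1.0]]
contact_force: [-0.4, 1.2, -3.1]
finger_gap: 0.0122
grip_force: 59.3
```

Run:
```python
from h import *
im,c,s=snap('wrist','w6');print(s['ee_pos'],s['grip_force']);held(im);legs((.642,-.127,.07,3.4))
modules(im,c,.09,200)
```

```text
[ 0.64118797 -0.12654504  0.18535493] 59.25289034843445
held rows 217 330 tool x [ 32.6 -17.5] mid 7.5
shift -1.5 1.2 115.5 yaw 0.000
all [323.5 273.5] [ 0.6441 -0.1869] long 94.2 [0.0248 0.1006] 3384.5
top [323.5 317.5] [ 0.6464 -0.225 ] long 92.7 [0.0237 0.0242] 3384.5
all [325.   91.5] [ 0.637  -0.0478] long 94.0 [0.0131 0.0427] 1291.0
top [325.5  90.5] [ 0.6373 -0.0471] long 93.0 [0.0111 0.0414] 1291.0
```

View pics/w6.png

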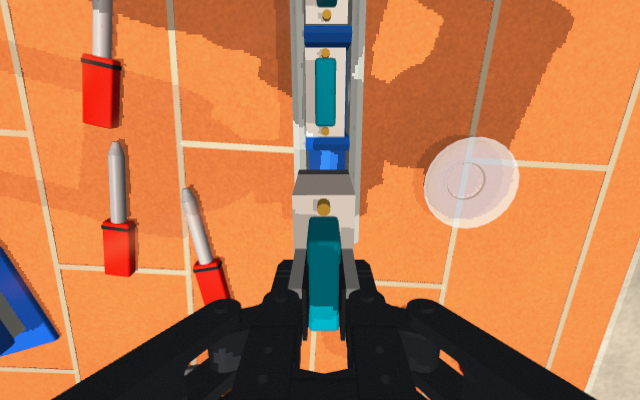

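Two docked handles and the held one show in line with the rack. I'll lower it.

Request:
play_rows(increments="-1 1 30 0 1;-1 1 60 0 1;-1 1 80 0 1;-1 1 90 0 1;-1 1 97 0 1;-1 1 103 0 1;-1 1 108 0 1;-1 1 112 0 1;-1 1 114 0 1;-1 1 115 0 1")

```text
time: 24.48
ee_pos: [0.6427, -0.1277, 0.0721]
tcp_rot: [[-0.059, 0.998, 0.001], [0.998, 0.059, 0.0], [0.0, 0.001, -1.0]]
contact_force: [-3.1, 5.7, 11.5]
finger_gap: 0.0126
grip_force: 61.5
```

Request:
play_rows(increments="0 0 0 0 1;0 0 0 0 .8;0 0 0 0 .65;0 0 0 0 .55;0 0 0 0 .55;0 0 -30 0 .55;0 0 -70 0 .55;0 0 -110 0 .5;0 0 -150 0 .5;0 0 -165 0 .5")

```text
time: 25.32
ee_pos: [0.6446, -0.1284, 0.2428]
tcp_rot: [[-0.059, 0.998, 0.007], [0.998, 0.059, -0.002], [-0.002, 0.007, -1.0]]
contact_force: [1.9, -0.2, 1.4]
finger_gap: 0.0429
grip_force: 0.0
```

Run:
```python
from h import *
im,c,s=snap('wrist');print(s['ee_pos']);modules(im,c,.09)
legs((.47,-.12,.23,0))
```

```text
[ 0.6445707  -0.12838235  0.24275304]
all [320. 180.] [ 0.6418 -0.1247] long 93.6 [0.0123 0.0463] 695.0
top [320.  182.5] [ 0.6419 -0.1269] long 93.6 [0.0124 0.0419] 695.0
all [319.5  90. ] [ 0.6371 -0.0479] long 93.6 [0.0122 0.0426] 807.0
top [319.5  89. ] [ 0.6371 -0.0471] long 93.5 [0.0106 0.0409] 807.0
all [320.5   8.5] [0.6346 0.0124] long 3.5 [0.0117 0.0131] 211.5
top [321.    5.5] [0.6348 0.0145] long 3.5 [0.0075 0.0124] 211.5
shift 18.9 -174.5 12.3 yaw 0.059
```

Request:
play_rows(increments="19 -175 12 .059 .5;19 -175 12 .059 .5;19 -175 12 .059 .5;19 -175 12 .059 .5;19 -175 12 .059 .5;19 -175 12 .059 .5;19 -175 12 .059 .5;19 -175 12 .059 .5;19 -175 12 .059 .5;19 -175 12 .059 .5")

```text
time: 26.2
ee_pos: [0.4677, -0.1193, 0.2245]
tcp_rot: [[-0.0, 1.0, 0.0], [1.0, 0.0, -0.0], [-0.0, 0.0, -1.0]]
contact_force: [0.1, -0.7, -0.9]
finger_gap: 0.0425
grip_force: 0.0
```

```bash
cat >> h.py <<'E'
def proj(c,p):
    K,d,P=c;q=(np.atleast_2d(p)-P[:3,3])@P[:3,:3];q=q*[1,-1,-1]
    return cv2.projectPoints(q.reshape(-1,1,3),np.zeros(3),np.zeros(3),K,d)[0][:,0]
def pins(im,c,z=.014,amin=60):
    h=cv2.cvtColor(im,cv2.COLOR_RGB2HSV)
    for (u,A,k) in blobs(im,'red',amin):
        r=cv2.minAreaRect(k);b=onz(c,cv2.boxPoints(r),z);e=max([b[1]-b[0],b[2]-b[1]],key=np.linalg.norm)
        print('pin',np.round(r[0],1),np.round(b.mean(0)[:2],4),'dir %.1f'%(np.degrees(np.arctan2(e[1],e[0]))%180),np.round(sorted([np.linalg.norm(b[1]-b[0]),np.linalg.norm(b[2]-b[1])]),4),A)
E
python3 - <<'E'
from h import *
im,c,s=snap('wrist');print(s['ee_pos']);pins(im,c)
t=get_image('top');pins(t,cam('top'))
sc=get_image('scene');cs=cam('scene');a=np.radians(3.4);ex=np.array([np.cos(a),np.sin(a),0]);ey=np.array([-np.sin(a),np.cos(a),0]);C=np.array([.636,-.006,0])
g=cv2.cvtColor(sc,cv2.COLOR_RGB2GRAY)
H=np.array([C+ex*.0275+ey*y+[0,0,.038] for y in(.12,.04,-.04,-.12)]);uv=proj(cs,H);print(uv)
u0,v0=(uv.min(0)-18).astype(int);u1,v1=(uv.max(0)+18).astype(int)
cr=cv2.resize(sc[v0:v1,u0:u1],None,fx=5,fy=5,interpolation=cv2.INTER_CUBIC);print(u0,v0,cr.shape);cv2.imwrite('pics/holes.png',cr[...,::-1])
E
```

```text
[ 0.4676638  -0.1192885   0.22454428]
pin [620.8 351. ] [ 0.8428 -0.3502] dir 143.8 [0.0251 0.089 ] 843.0
pin [366.8 284.7] [ 0.519  -0.2565] dir 96.4 [0.0086 0.0504] 147.0
pin [294.1 252.8] [ 0.4335 -0.2149] dir 85.1 [0.0253 0.0512] 831.5
pin [296. 227.] [ 0.4364 -0.1826] dir 175.9 [0.0085 0.0248] 89.0
pin [291.9 115.7] [ 0.4351 -0.0618] dir 79.9 [0.0256 0.052 ] 1243.5
pin [295.7  84. ] [ 0.4399 -0.0309] dir 171.1 [0.0042 0.0251] 83.5
pin [269.5 214.7] [0.4481 0.1123] dir 96.5 [0.0255 0.0601] 209.0
pin [453.2  56.7] [ 0.8571 -0.3577] dir 144.4 [0.0247 0.105 ] 312.0
[[346.73648243 272.9637039 ]
 [314.30816353 263.9904564 ]
 [282.70667016 255.24284598]
 [251.90498389 246.71363345]]
233 228 (310, 655, 3)
```

View pics/holes.png

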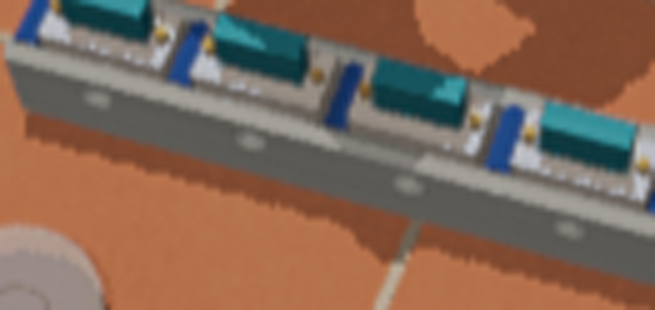

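Scene crop: the back-plate holes at (346.5,273.4), (314.5,264.4), (283.1,255.6) and (252.1,247.4) are within 0.5 px of my rack model, and all four modules sit level. Pins next.

Run:
```python
from h import *
legs((.4355,-.0574,.06,-9.2),(.4355,-.0574,.003,-9.2))
```

```text
shift 61.8 -31.5 164.4 yaw 0.161
shift -0.0 0.0 57.0 yaw -0.000
```

Request:
play_rows(increments="40 -20 0 .1 .5;62 -32 40 .161 .5;62 -32 80 .161 .5;62 -32 120 .161 .5;62 -32 150 .161 .5;62 -32 164 .161 .5;62 -32 164 .161 .5;62 -32 164 .161 .5;62 -32 164 .161 .5;62 -32 164 .161 .5")

```text
time: 27.18
ee_pos: [0.4358, -0.0574, 0.0619]
tcp_rot: [[0.16, 0.987, 0.002], [0.987, -0.16, -0.0], [-0.0, 0.002, -1.0]]
contact_force: [0.3, -0.1, 0.4]
finger_gap: 0.0428
grip_force: 0.0
```

Run:
```python
from h import *
im,c,s=snap('wrist','w7');print(s['ee_pos']);pins(im,c)
legs((.4355,-.0574,.003,-9.2))
```

```text
[ 0.43578154 -0.05744899  0.06190066]
pin [323.5 232.5] [ 0.4349 -0.0617] dir 81.8 [0.0254 0.0508] 3131.5
pin [323.5 182.5] [ 0.4401 -0.0298] dir 170.7 [0.0066 0.025 ] 354.5
shift 0.0 -0.4 58.9 yaw -0.001
```

View pics/w7.png

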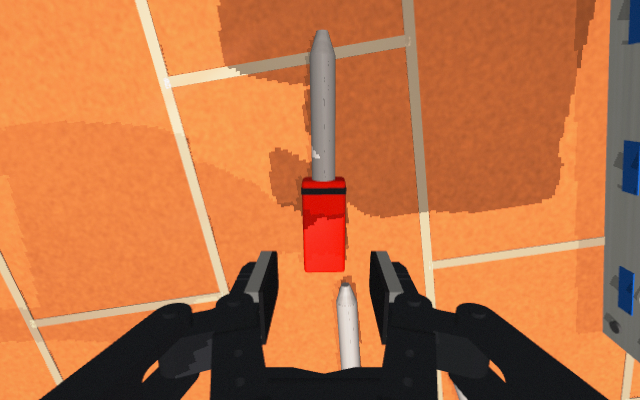

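Request:
play_rows(increments="0 0 25 0 .5;0 0 40 0 .5;0 0 50 0 .5;0 0 57 0 .5;0 0 59 0 .5;0 0 59 0 .5;0 0 59 0 .6;0 0 59 0 .7;0 0 59 0 .8;0 0 59 0 1", squeeze=60)

```text
time: 28.07
ee_pos: [0.4352, -0.0573, 0.0026]
tcp_rot: [[0.16, 0.987, 0.001], [0.987, -0.16, -0.0], [-0.0, 0.001, -1.0]]
contact_force: [-1.3, -0.9, 13.0]
finger_gap: 0.0247
grip_force: 58.4
```

Request:
play_rows(increments="0 0 0 0 1;0 0 0 0 1;0 0 0 0 1;0 0 0 0 1;0 0 -10 0 1;0 0 -25 0 1;0 0 -45 0 1;0 0 -65 0 1;0 0 -65 0 1;0 0 -65 0 1")

```text
time: 28.9
ee_pos: [0.4356, -0.0574, 0.0679]
tcp_rot: [[0.16, 0.987, 0.003], [0.987, -0.16, -0.001], [-0.0, 0.003, -1.0]]
contact_force: [0.3, -0.7, -1.6]
finger_gap: 0.0243
grip_force: 60.1
```

```bash
cat >> h.py <<'E'
def heldpin(im,dz):
    "dz: tool z of pin axis. shank: bright-to-gray low-saturation columns ahead; shoulder row from red"
    c=cam('wrist',dict(ee_pos=np.zeros(3),tcp_rot=np.eye(3)))
    h=cv2.cvtColor(im,cv2.COLOR_RGB2HSV);m=mask(im,'red').copy();m[:,:250]=0;m[:,400:]=0
    r=np.where((m>0).sum(1)>15)[0];r=r[r<300];rt=r.min();cols=np.where(m[rt+4])[0]
    q=onz(c,[((cols.min()+cols.max())/2,rt)],dz-.007)[0]
    print('shoulder px',(cols.min()+cols.max())/2,rt,'tool x,y mm',np.round(q[:2]*1000,1))
    p=[]
    for row in range(max(rt-60,5),rt-8,6):
        x=np.where((h[row,270:380,1]<95))[0]+270
        if len(x)>8: p.append(((x.min()+x.max())/2,row))
    if len(p)>3:
        w=onz(c,p,dz);f=np.polyfit(w[:,0],w[:,1],1);print('axis: y at shoulder %.1f mm, angle %.2f deg'%(np.polyval(f,q[0])*1000,np.degrees(np.arctan(f[0]))),'n',len(p))
E
python3 - <<'E'
from h import *
im,c,s=snap('wrist','w8');print(s['ee_pos'],s['finger_gap'],s['grip_force']);heldpin(im,-.004)
E
```

```text
[ 0.43562488 -0.05737947  0.06787463] 0.02431208407251792 60.076764822006226
shoulder px 323.5 207 tool x,y mm [32.1 -0.4]
axis: y at shoulder -0.4 mm, angle 0.70 deg n 9
```

View pics/w8.png

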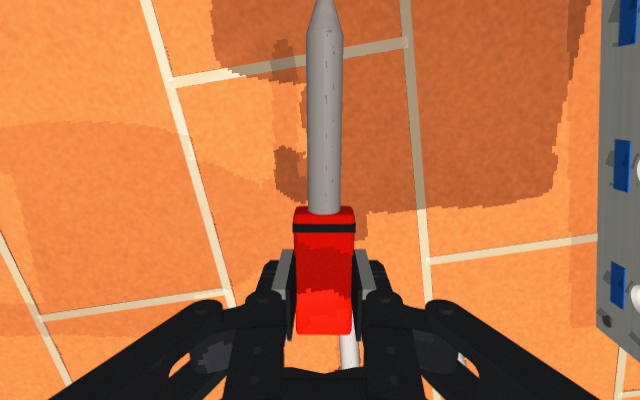

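```bash
cat >> h.py <<'E'
A=np.radians(3.4);EX=np.array([np.cos(A),np.sin(A),0]);EY=np.array([-np.sin(A),np.cos(A),0]);RC=np.array([.636,-.006,0])
def rk(x,y,z): return tuple(RC+EX*x/1000+EY*y/1000+[0,0,z/1000])+(-86.6,)
def inrack():
    s=read_state();d=(s['ee_pos']-RC);f=s['contact_force']
    print('rack x %.1f y %.1f z %.1f'%(d@EX*1000,d@EY*1000,d[2]*1000),'yaw %.2f'%np.degrees(np.arctan2(s['tcp_rot'][1,1],s['tcp_rot'][0,1])),'F rack',np.round([f@EX,f@EY,f[2]],1),'T',np.round(s['ft_torque'],2),'gap %.4f'%s['finger_gap'],'t %.1f'%s['time'])
E
python3 - <<'E'
from h import *
legs(rk(-165,40,68),rk(-165,40,33.6),rk(-120,40,33.6))
E
```

```text
shift 85.8 20.4 -0.9 yaw 1.350
shift 0.0 -0.1 34.4 yaw -0.000
shift 45.0 0.0 -0.0 yaw -0.000
```

Request:
play_rows(increments="20 5 0 .12 1;40 10 0 .24 1;60 15 0 .36 1;86 20 0 .48 1;86 20 0 .6 1;86 20 0 .72 1;86 20 0 .84 1;86 20 0 .96 1;86 20 0 1.08 1;86 20 0 1.2 1")

```text
time: 29.78
ee_pos: [0.4676, 0.0245, 0.0657]
tcp_rot: [[0.979, 0.203, -0.002], [0.203, -0.979, 0.0], [-0.002, -0.0, -1.0]]
contact_force: [0.1, 0.3, -0.6]
finger_gap: 0.0244
grip_force: 60.0
```

Request:
play_rows(increments="0 0 0 .12 1;0 0 0 .15 1;0 0 10 .15 1;0 0 20 .15 1;0 0 30 .15 1;0 0 34 .15 1;0 0 34 .15 1;0 0 34 .15 1;0 0 34 .15 1;0 0 34 .15 1")

```text
time: 30.62
ee_pos: [0.4685, 0.0245, 0.0329]
tcp_rot: [[0.998, 0.06, 0.001], [0.06, -0.998, 0.0], [0.001, 0.0, -1.0]]
contact_force: [0.4, 0.2, -0.6]
finger_gap: 0.0244
grip_force: 60.0
```

Run:
```python
from h import *
im,c,s=snap('wrist','w9');inrack();heldpin(im,-.0044);legs(rk(-165,40,33.6),rk(-120,40,33.6))
```

```text
rack x -165.4 y 40.4 z 33.0 yaw -86.56 F rack [-0.2 -0.4 -1.1] T [-0.05  0.05  0.05] gap 0.0244 t 30.7
shoulder px 323.5 207 tool x,y mm [32.3  0.6]
axis: y at shoulder -0.3 mm, angle 1.85 deg n 9
shift 0.4 0.4 -0.6 yaw 0.001
shift 45.0 -0.0 0.0 yaw -0.000
```

Request:
play_rows(increments="4 0 -1 0 1;10 0 -1 0 1;16 0 -1 0 1;22 0 -1 0 1;28 0 -1 0 1;34 0 -1 0 1;40 0 -1 0 1;46 0 -1 0 1;50 0 -1 0 1;50 0 -1 0 1")

```text
time: 31.5
ee_pos: [0.5192, 0.0275, 0.0337]
tcp_rot: [[0.998, 0.06, 0.001], [0.06, -0.998, -0.0], [0.001, 0.0, -1.0]]
contact_force: [0.2, 0.4, -0.9]
finger_gap: 0.024
grip_force: 60.0
```

Run:
```python
from h import *
inrack()
```

```text
rack x -114.6 y 40.4 z 33.7 yaw -86.57 F rack [ 0.2  0.4 -0.9] T [-0.08  0.04  0.09] gap 0.0240 t 31.5
```

Request:
play_rows(increments="8 0 0 0 1;16 0 0 0 1;24 0 0 0 1;31 0 0 0 1;38 0 0 0 1;44 0 0 0 1;49 0 0 0 1;52 0 0 0 1;54 0 0 0 1;55 0 0 0 1")

```text
time: 32.33
ee_pos: [0.5731, 0.0308, 0.0336]
tcp_rot: [[0.998, 0.06, -0.0], [0.06, -0.998, -0.0], [-0.0, -0.0, -1.0]]
contact_force: [0.4, -0.6, -0.0]
finger_gap: 0.0242
grip_force: 60.0
```

Run:
```python
from h import *
inrack()
```

```text
rack x -60.6 y 40.4 z 33.6 yaw -86.57 F rack [ 0.3 -0.6 -0. ] T [-0.02  0.05 -0.06] gap 0.0242 t 32.3
```

Request:
play_rows(increments="1 0 0 0 1;2 0 0 0 1;2.5 0 0 0 1;3 0 0 0 1;3.5 0 0 0 1;4 0 0 0 1;4 0 0 0 1;4 0 0 0 1;4 0 0 0 1;4 0 0 0 1")

```text
time: 33.17
ee_pos: [0.577, 0.031, 0.0336]
tcp_rot: [[0.998, 0.06, 0.0], [0.06, -0.998, 0.0], [0.0, -0.0, -1.0]]
contact_force: [0.5, 0.4, -0.8]
finger_gap: 0.0245
grip_force: 60.0
```

Run:
```python
from h import *
inrack()
```

```text
rack x -56.7 y 40.5 z 33.6 yaw -86.57 F rack [ 0.5  0.3 -0.8] T [-0.02  0.06 -0.03] gap 0.0245 t 33.2
```

Request:
play_rows(increments=".5 0 0 0 1;1 0 0 0 1;1.5 0 0 0 1;2 0 0 0 1;2.5 0 0 0 1;3 0 0 0 1;3 0 0 0 1;3 0 0 0 1;3 0 0 0 1;3 0 0 0 1")

```text
time: 34.0
ee_pos: [0.5771, 0.0311, 0.0332]
tcp_rot: [[0.998, 0.06, -0.005], [0.06, -0.998, -0.0], [-0.005, -0.0, -1.0]]
contact_force: [-14.3, -2.2, 6.3]
finger_gap: 0.0243
grip_force: 61.0
```

Run:
```python
from h import *
inrack();im,c,s=snap('wrist');heldpin(im,-.0044)
```

```text
rack x -56.6 y 40.5 z 33.2 yaw -86.57 F rack [-14.4  -1.3   6.3] T [-0.32  2.1   0.05] gap 0.0243 t 34.0Traceback (most recent call last):
  File "<stdin>", line 2, in <module>
  File "h.py", line 79, in heldpin
    q=onz(c,[((cols.min()+cols.max())/2,rt)],dz-.007)[0]
               ~~~~~~~~^^
    return umr_minimum(a, axis, None, out, keepdims, initial, where)
ValueError: zero-size array to reduction operation minimum which has no identity
```

Request:
play_rows(increments="-2 0 0 0 1;-2 0 0 0 .9;-2 0 0 0 .75;-2 0 0 0 .6;-2 0 0 0 .5;-2 0 0 0 .5;-2 0 -10 0 .5;-2 0 -45 0 .5;-2 0 -85 0 .5;-2 0 -115 0 .5")

```text
time: 34.88
ee_pos: [0.5785, 0.0311, 0.1517]
tcp_rot: [[0.998, 0.06, 0.001], [0.06, -0.998, 0.0], [0.001, 0.0, -1.0]]
contact_force: [1.7, -0.2, 0.7]
finger_gap: 0.0426
grip_force: 0.0
```

Run:
```python
from h import *
t=get_image('top');pins(t,cam('top'),.014)
legs((.434,-.213,.15,-5),rk(-59,-30,220))
```

```text
pin [399.5 221. ] [ 0.4332 -0.2133] dir 90.1 [0.025  0.0526] 180.5
pin [414.7 182.7] [ 0.5295 -0.2523] dir 102.7 [0.0254 0.0508] 177.0
pin [301.  168.5] [0.5649 0.0339] dir 0.3 [0.0253 0.033 ] 100.5
pin [453.2  56.7] [ 0.8571 -0.3577] dir 144.4 [0.0247 0.105 ] 310.0
shift -161.7 234.9 5.7 yaw -1.424
shift 186.1 129.2 -68.4 yaw 1.424
```

Request:
play_rows(increments="-25 10 0 0 .5;-50 35 0 -.12 .5;-75 65 0 -.24 .5;-100 95 0 -.36 .5;-120 130 0 -.48 .5;-140 165 0 -.6 .5;-162 200 0 -.72 .5;-162 235 0 -.84 .5;-162 235 0 -.96 .5;-162 235 0 -1.08 .5")

```text
time: 35.77
ee_pos: [0.4304, -0.217, 0.1496]
tcp_rot: [[0.477, 0.879, 0.002], [0.879, -0.477, -0.002], [-0.001, 0.003, -1.0]]
contact_force: [0.1, 0.9, 0.5]
finger_gap: 0.0428
grip_force: 0.0
```

Request:
play_rows(increments="0 0 20 -.12 .5;0 0 40 -.24 .5;0 0 60 -.344 .5;0 0 75 -.344 .5;0 0 85 -.344 .5;0 0 85 -.344 .5;0 0 85 -.344 .5;0 0 85 -.344 .5;0 0 85 -.344 .5;0 0 85 -.344 .5")

```text
time: 36.6
ee_pos: [0.4308, -0.2135, 0.0645]
tcp_rot: [[0.156, 0.988, 0.001], [0.988, -0.156, -0.001], [-0.001, 0.001, -1.0]]
contact_force: [-0.3, 0.4, -0.5]
finger_gap: 0.0427
grip_force: 0.0
```

Run:
```python
from h import *
im,c,s=snap('wrist','w10');print(s['ee_pos']);pins(im,c)
legs((.4339,-.2104,.003,-4.9))
```

```text
[ 0.43084837 -0.21346158  0.06446994]
pin [483.1 261.6] [ 0.5272 -0.2543] dir 102.1 [0.0274 0.0539] 2977.5
pin [471.7 217.7] [ 0.5207 -0.2224] dir 12.0 [0.0098 0.0274] 409.0
pin [327.7 226.2] [ 0.433  -0.2151] dir 86.1 [0.0253 0.0512] 3093.5
pin [324.2 176.6] [ 0.4358 -0.183 ] dir 175.2 [0.0067 0.0252] 333.5
shift 3.5 2.6 61.4 yaw -0.071
```

Request:
play_rows(increments="4 2 20 -.07 .5;4 2 38 -.07 .5;4 2 50 -.07 .5;4 2 57 -.07 .5;4 2 61 -.07 .5;4 2 61 -.07 .5;4 2 61 -.07 .6;4 2 61 -.07 .7;4 2 61 -.07 .8;4 2 61 -.07 1", squeeze=60)

```text
time: 37.48
ee_pos: [0.4333, -0.2098, 0.0035]
tcp_rot: [[0.086, 0.996, 0.001], [0.996, -0.086, -0.001], [-0.001, 0.001, -1.0]]
contact_force: [-1.7, -0.1, 6.7]
finger_gap: 0.0247
grip_force: 58.7
```

Request:
play_rows(increments="0 0 0 0 1;0 0 0 0 1;0 0 0 0 1;0 0 0 0 1;0 0 -10 0 1;0 0 -25 0 1;0 0 -45 0 1;0 0 -65 0 1;0 0 -65 0 1;0 0 -65 0 1")

```text
time: 38.32
ee_pos: [0.4338, -0.2101, 0.0694]
tcp_rot: [[0.086, 0.996, 0.003], [0.996, -0.086, -0.002], [-0.001, 0.003, -1.0]]
contact_force: [0.5, -0.8, -0.3]
finger_gap: 0.0241
grip_force: 59.5
```

Run:
```python
from h import *
im,c,s=snap('wrist','w11');print(s['ee_pos'],s['finger_gap'],s['grip_force']);heldpin(im,-.0044)
legs(rk(-170,-40,68),rk(-165,-40,33.8),rk(-120,-40,33.8))
```

```text
[ 0.43382775 -0.21006107  0.06936489] 0.024106901073422202 59.542057514190674
shoulder px 323.5 208 tool x,y mm [31.8 -0.4]
axis: y at shoulder -0.5 mm, angle 0.70 deg n 9
shift 156.2 22.1 0.4 yaw 1.425
shift 5.0 -0.1 34.2 yaw -0.000
shift 45.0 0.0 -0.0 yaw -0.000
```

Request:
play_rows(increments="30 4 0 .12 1;60 8 0 .24 1;90 12 0 .36 1;120 16 0 .48 1;150 22 0 .6 1;156 22 0 .72 1;156 22 0 .84 1;156 22 0 .96 1;156 22 0 1.08 1;156 22 0 1.2 1")

```text
time: 39.2
ee_pos: [0.4677, -0.0557, 0.067]
tcp_rot: [[0.959, 0.282, -0.001], [0.282, -0.959, 0.0], [-0.001, -0.001, -1.0]]
contact_force: [-0.6, -0.2, -0.4]
finger_gap: 0.024
grip_force: 59.5
```

Request:
play_rows(increments="0 0 0 .12 1;0 0 0 .225 1;0 0 10 .225 1;0 0 20 .225 1;0 0 30 .225 1;0 0 34 .225 1;0 0 34 .225 1;0 0 34 .225 1;0 0 34 .225 1;0 0 34 .225 1")

```text
time: 40.03
ee_pos: [0.4685, -0.0561, 0.0339]
tcp_rot: [[0.998, 0.067, 0.0], [0.067, -0.998, -0.0], [0.0, 0.0, -1.0]]
contact_force: [0.0, 0.4, -1.9]
finger_gap: 0.0245
grip_force: 59.5
```

Run:
```python
from h import *
im,c,s=snap('wrist');inrack();heldpin(im,-.0044);legs(rk(-165,-40,34.3))
```

```text
rack x -170.1 y -40.0 z 34.0 yaw -86.16 F rack [-0.3 -0.4 -0.2] T [-0.03  0.02 -0.01] gap 0.0245 t 40.1
shoulder px 323.5 208 tool x,y mm [31.9  0.6]
axis: y at shoulder 2.3 mm, angle -6.27 deg n 9
shift 5.1 -0.0 -0.3 yaw 0.008
```

Request:
play_rows(increments="6 0 0 .008 1;12 0 0 .008 1;18 0 0 .008 1;24 0 0 .008 1;30 0 0 .008 1;36 0 0 .008 1;42 0 0 .008 1;48 0 0 .008 1;53 0 0 .008 1;55 0 0 .008 1")

```text
time: 40.92
ee_pos: [0.5241, -0.0524, 0.0336]
tcp_rot: [[0.998, 0.059, 0.001], [0.059, -0.998, -0.0], [0.001, 0.0, -1.0]]
contact_force: [-0.7, -0.8, 0.1]
finger_gap: 0.0243
grip_force: 59.5
```

Run:
```python
from h import *
inrack()
```

```text
rack x -114.4 y -39.6 z 33.6 yaw -86.64 F rack [-0.8 -0.7  0.1] T [-0.02  0.01 -0.  ] gap 0.0243 t 40.9
```

Request:
play_rows(increments="8 0 -.5 0 1;16 0 -.5 0 1;24 0 -.5 0 1;31 0 -.5 0 1;38 0 -.5 0 1;44 0 -.5 0 1;49 0 -.5 0 1;52 0 -.5 0 1;54 0 -.5 0 1;55 0 -.5 0 1")

```text
time: 41.75
ee_pos: [0.5781, -0.0491, 0.0341]
tcp_rot: [[0.998, 0.059, -0.0], [0.059, -0.998, 0.0], [-0.0, -0.0, -1.0]]
contact_force: [0.6, 0.6, -1.0]
finger_gap: 0.0247
grip_force: 59.5
```

Request:
play_rows(increments="1 0 0 0 1;2 0 0 0 1;2.5 0 0 0 1;3 0 0 0 1;3.5 0 0 0 1;4 0 0 0 1;4.5 0 0 0 1;5 0 0 0 1;5 0 0 0 1;5 0 0 0 1")

```text
time: 42.58
ee_pos: [0.5827, -0.0488, 0.0341]
tcp_rot: [[0.998, 0.059, -0.001], [0.059, -0.998, 0.0], [-0.001, -0.0, -1.0]]
contact_force: [-1.8, -1.0, 0.9]
finger_gap: 0.0243
grip_force: 59.7
```

Run:
```python
from h import *
inrack()
```

```text
rack x -55.7 y -39.6 z 34.1 yaw -86.64 F rack [-1.9 -0.8  0.9] T [-0.12  0.37 -0.01] gap 0.0243 t 42.6
```

Request:
play_rows(increments=".5 0 0 0 1;1 0 0 0 1;1.5 0 0 0 1;2 0 0 0 1;2 0 0 0 1;2 0 0 0 1;2 0 0 0 1;2 0 0 0 1;2 0 0 0 1;2 0 0 0 1")

```text
time: 43.42
ee_pos: [0.5828, -0.0487, 0.0337]
tcp_rot: [[0.998, 0.059, -0.004], [0.059, -0.998, 0.0], [-0.004, -0.001, -1.0]]
contact_force: [-12.0, -2.6, 4.4]
finger_gap: 0.024
grip_force: 60.1
```

Request:
play_rows(increments="-2 0 0 0 1;-2 0 0 0 .9;-2 0 0 0 .75;-2 0 0 0 .6;-2 0 0 0 .5;-2 0 0 0 .5;-2 0 -10 0 .5;-2 0 -45 0 .5;-2 0 -85 0 .5;-2 0 -115 0 .5")

```text
time: 44.25
ee_pos: [0.5835, -0.0489, 0.1522]
tcp_rot: [[0.998, 0.059, 0.001], [0.059, -0.998, -0.0], [0.001, 0.0, -1.0]]
contact_force: [1.5, -0.9, 0.4]
finger_gap: 0.0426
grip_force: 0.0
```

Run:
```python
from h import *
im,c,s=snap('wrist');inrack();pins(im,c,.045)
legs((.5255,-.248,.15,12))
```

```text
rack x -52.2 y -40.2 z 157.5 yaw -86.64 F rack [ 4.  -1.3  6.2] T [-0.05 -0.09 -0.01] gap 0.0431 t 44.3
pin [153.5 303. ] [0.4832 0.09  ] dir 119.2 [0.0238 0.055 ] 804.0
pin [505.5 260.5] [ 0.5403 -0.2017] dir 12.0 [0.0088 0.0265] 168.5
pin [542. 256.] [ 0.5461 -0.2301] dir 102.3 [0.0273 0.0486] 1602.5
pin [323.  205.5] [ 0.5784 -0.0495] dir 4.1 [0.0243 0.0484] 1818.5
pin [224.3 205.3] [0.574  0.0273] dir 4.6 [0.0275 0.0505] 2000.0
pin [323.  169.5] [ 0.6075 -0.0479] dir 93.3 [0.0023 0.0242] 96.0
pin [220.  169.5] [0.603  0.0298] dir 93.4 [0.0023 0.0271] 103.5
shift -72.4 194.8 7.3 yaw -1.722
```

Request:
play_rows(increments="-10 20 0 0 .5;-20 50 0 -.12 .5;-35 80 0 -.24 .5;-50 110 0 -.36 .5;-60 145 0 -.48 .5;-72 180 0 -.6 .5;-72 195 0 -.72 .5;-72 195 0 -.84 .5;-72 195 0 -.96 .5;-72 195 0 -1.08 .5")

```text
time: 45.13
ee_pos: [0.5226, -0.2485, 0.1499]
tcp_rot: [[0.414, 0.91, 0.001], [0.91, -0.414, -0.0], [-0.0, 0.001, -1.0]]
contact_force: [-0.2, -0.2, -0.2]
finger_gap: 0.0425
grip_force: 0.0
```

Request:
play_rows(increments="0 0 0 -.12 .5;0 0 10 -.24 .5;0 0 25 -.36 .5;0 0 45 -.48 .5;0 0 60 -.6 .5;0 0 80 -.634 .5;0 0 85 -.634 .5;0 0 85 -.634 .5;0 0 85 -.634 .5;0 0 85 -.634 .5")

```text
time: 45.97
ee_pos: [0.5232, -0.2481, 0.0653]
tcp_rot: [[-0.199, 0.98, 0.001], [0.98, 0.199, -0.001], [-0.001, 0.001, -1.0]]
contact_force: [0.2, -0.4, 1.2]
finger_gap: 0.0424
grip_force: 0.0
```

```bash
cat >> h.py <<'E'
def pinpose(im,c,z=.014):
    "pair big/small red blobs near the image middle -> grip centre and nose direction"
    bl=[(onz(c,[cv2.minAreaRect(k)[0]],z)[0],A,u) for u,A,k in blobs(im,'red',100)]
    for p,A,u in bl:
        for q,B,v in bl:
            d=q-p;n=np.linalg.norm(d)
            if A>2*B and .026<n<.038:
                e=d/n;g=q+e*.0033-e*.03
                print('pin grip centre',np.round(g[:2],4),'nose dir %.1f'%np.degrees(np.arctan2(e[1],e[0])),np.round(u))
E
python3 - <<'E'
from h import *
im,c,s=snap('wrist');print(s['ee_pos']);pins(im,c);pinpose(im,c)
legs((.526,-.2484,.0035,11.5))
E
```

```text
[ 0.52322547 -0.24808318  0.06533806]
pin [331.  235.5] [ 0.5288 -0.2547] dir 102.9 [0.0253 0.0506] 2972.5
pin [331.  186.5] [ 0.5222 -0.223 ] dir 11.5 [0.0068 0.0249] 334.0
pin grip centre [ 0.5277 -0.2491] nose dir 101.9 [332. 235.]
shift -0.8 2.5 61.9 yaw 0.000
```

Request:
play_rows(increments="-2 4 20 -.007 .5;-2 4 38 -.007 .5;-2 4 50 -.007 .5;-2 4 57 -.007 .5;-2 4 62 -.007 .5;-2 4 62 -.007 .5;-2 4 62 -.007 .6;-2 4 62 -.007 .7;-2 4 62 -.007 .8;-2 4 62 -.007 1", squeeze=60)

```text
time: 46.85
ee_pos: [0.5273, -0.2491, 0.0031]
tcp_rot: [[-0.207, 0.978, 0.001], [0.978, 0.207, -0.001], [-0.001, 0.001, -1.0]]
contact_force: [-1.3, 1.1, 4.6]
finger_gap: 0.0239
grip_force: 59.3
```

Request:
play_rows(increments="0 0 0 0 1;0 0 0 0 1;0 0 0 0 1;0 0 0 0 1;0 0 -10 0 1;0 0 -25 0 1;0 0 -45 0 1;0 0 -65 0 1;0 0 -65 0 1;0 0 -65 0 1")

```text
time: 47.68
ee_pos: [0.5278, -0.2494, 0.069]
tcp_rot: [[-0.207, 0.978, 0.003], [0.978, 0.207, -0.001], [-0.002, 0.002, -1.0]]
contact_force: [-0.1, 0.1, -0.9]
finger_gap: 0.0244
grip_force: 59.0
```

Run:
```python
from h import *
im,c,s=snap('wrist');print(s['ee_pos'],s['finger_gap'],s['grip_force']);heldpin(im,-.0044)
legs(rk(-168,-120,68))
```

```text
[ 0.52781006 -0.24939576  0.0689892 ] 0.024422888998836708 59.030295610427856
shoulder px 324.0 210 tool x,y mm [31.1 -0.4]
axis: y at shoulder -8.1 mm, angle 10.15 deg n 9
shift 121.5 -27.1 -0.2 yaw 1.720
```

Request:
play_rows(increments="30 -20 0 .05 1;60 -27 0 .15 1;95 -27 0 .27 1;122 -27 0 .39 1;122 -27 0 .51 1;122 -27 0 .63 1;122 -27 0 .75 1;122 -27 0 .87 1;122 -27 0 .99 1;122 -27 0 1.11 1")

```text
time: 48.57
ee_pos: [0.4746, -0.1349, 0.0665]
tcp_rot: [[0.788, 0.616, -0.001], [0.616, -0.788, 0.001], [-0.001, -0.001, -1.0]]
contact_force: [0.6, 0.9, -1.0]
finger_gap: 0.0243
grip_force: 59.1
```

Request:
play_rows(increments="0 0 0 .12 1;0 0 0 .24 1;0 0 0 .36 1;0 0 10 .48 1;0 0 20 .6 1;0 0 30 .61 1;0 0 34 .61 1;0 0 34 .61 1;0 0 34 .61 1;0 0 34 .61 1")

```text
time: 49.4
ee_pos: [0.4753, -0.1352, 0.0333]
tcp_rot: [[0.998, 0.062, 0.0], [0.062, -0.998, -0.0], [0.0, 0.0, -1.0]]
contact_force: [0.1, 0.1, -0.2]
finger_gap: 0.0241
grip_force: 59.1
```

Run:
```python
from h import *
im,c,s=snap('wrist');inrack();heldpin(im,-.0044);legs(rk(-165,-120,34))
```

```text
rack x -168.0 y -119.4 z 33.4 yaw -86.50 F rack [ 0.6  0.1 -0.9] T [0.01 0.08 0.  ] gap 0.0241 t 49.5
shoulder px 323.5 210 tool x,y mm [31.   0.6]
axis: y at shoulder -2.2 mm, angle 9.19 deg n 9
shift 3.0 0.6 -0.6 yaw 0.002
```

Request:
play_rows(increments="6 .5 -.5 0 1;12 .5 -.5 0 1;18 .5 -.5 0 1;24 .5 -.5 0 1;30 .5 -.5 0 1;36 .5 -.5 0 1;42 .5 -.5 0 1;48 .5 -.5 0 1;53 .5 -.5 0 1;55 .5 -.5 0 1")

```text
time: 50.28
ee_pos: [0.5311, -0.1324, 0.0336]
tcp_rot: [[0.998, 0.06, 0.001], [0.06, -0.998, -0.0], [0.001, 0.0, -1.0]]
contact_force: [-0.6, 0.3, -1.3]
finger_gap: 0.0243
grip_force: 59.1
```

Run:
```python
from h import *
inrack()
```

```text
rack x -112.2 y -119.9 z 33.6 yaw -86.57 F rack [-0.6  0.4 -1.3] T [-0.02 -0.05  0.03] gap 0.0243 t 50.3
```

Request:
play_rows(increments="8 0 0 0 1;16 0 0 0 1;24 0 0 0 1;31 0 0 0 1;38 0 0 0 1;44 0 0 0 1;49 0 0 0 1;52 0 0 0 1;54 0 0 0 1;55 0 0 0 1")

```text
time: 51.12
ee_pos: [0.5851, -0.1291, 0.0336]
tcp_rot: [[0.998, 0.06, -0.0], [0.06, -0.998, 0.0], [-0.0, -0.0, -1.0]]
contact_force: [-0.1, 0.1, -0.1]
finger_gap: 0.0243
grip_force: 59.1
```

Request:
play_rows(increments="1 0 0 0 1;2 0 0 0 1;2.5 0 0 0 1;3 0 0 0 1;3.5 0 0 0 1;4 0 0 0 1;4 0 0 0 1;4 0 0 0 1;4 0 0 0 1;4 0 0 0 1")

```text
time: 51.95
ee_pos: [0.5883, -0.1289, 0.0335]
tcp_rot: [[0.998, 0.06, -0.001], [0.06, -0.998, 0.0], [-0.001, -0.0, -1.0]]
contact_force: [-4.7, -2.3, 0.7]
finger_gap: 0.0244
grip_force: 59.4
```

Run:
```python
from h import *
inrack()
```

```text
rack x -54.9 y -119.8 z 33.5 yaw -86.58 F rack [-4.8 -2.   0.7] T [-0.35  0.84 -0.03] gap 0.0244 t 52.0
```

Request:
play_rows(increments=".5 0 0 0 1;1 0 0 0 1;1 0 0 0 1;1 0 0 0 1;-1 0 0 0 1;-1 0 0 0 .85;-1 0 0 0 .7;-1 0 0 0 .55;-1 0 0 0 .5;-1 0 0 0 .5")

```text
time: 52.78
ee_pos: [0.5883, -0.1289, 0.0338]
tcp_rot: [[0.998, 0.06, 0.0], [0.06, -0.998, -0.0], [0.0, 0.0, -1.0]]
contact_force: [0.1, 0.2, -0.3]
finger_gap: 0.0427
grip_force: 0.0
```

Request:
play_rows(increments="0 0 -10 0 .5;0 0 -45 0 .5;0 0 -85 0 .5;0 0 -120 0 .5;0 0 -120 0 .5;0 0 -120 0 .5;0 0 -120 0 .5;0 0 -120 0 .5;0 0 -120 0 .5;0 0 -120 0 .5")

```text
time: 53.62
ee_pos: [0.5874, -0.1288, 0.1527]
tcp_rot: [[0.998, 0.06, -0.002], [0.06, -0.998, 0.001], [-0.002, -0.001, -1.0]]
contact_force: [-0.2, -0.8, -0.4]
finger_gap: 0.0426
grip_force: 0.0
```

Run:
```python
from h import *
im,c,s=snap('wrist');inrack();print('z45');pins(im,c,.045);print('z14');pins(im,c,.014);pinpose(im,c)
im,c,s=snap('top');print('top');pins(im,c,.014)
```

```text
rack x -55.6 y -119.7 z 152.7 yaw -86.59 F rack [-0.3  0.6 -0.3] T [-0.05  0.07  0.05] gap 0.0427 t 53.7
z45
pin [ 75.4 309.6] [0.476  0.0774] dir 97.9 [0.0287 0.0565] 1676.0
pin [324.  203.5] [ 0.5835 -0.13  ] dir 4.2 [0.0243 0.0483] 1805.0
pin [224.1 203.3] [ 0.579  -0.0522] dir 4.3 [0.028  0.0505] 1978.0
pin [125.2 202.6] [0.5749 0.0242] dir 6.1 [0.0312 0.053 ] 2256.0
pin [323.5 168. ] [ 0.6122 -0.1279] dir 93.4 [0.0031 0.0249] 96.5
pin [219.5 168. ] [ 0.6075 -0.0495] dir 93.4 [0.0031 0.0263] 130.5
pin [116. 168.] [0.6028 0.028 ] dir 93.5 [0.0031 0.0283] 137.5
z14
pin [ 75.4 309.6] [0.453  0.1024] dir 97.9 [0.0322 0.0635] 1676.0
pin [324.  203.5] [ 0.5737 -0.1307] dir 4.2 [0.0273 0.0543] 1805.0
pin [224.1 203.3] [ 0.5687 -0.0433] dir 4.3 [0.0314 0.0568] 1978.0
pin [125.2 202.6] [0.5641 0.0426] dir 6.1 [0.0351 0.0595] 2256.0
pin [323.5 168. ] [ 0.606  -0.1283] dir 93.4 [0.0034 0.028 ] 96.5
pin [219.5 168. ] [ 0.6007 -0.0402] dir 93.4 [0.0035 0.0296] 130.5
pin [116. 168.] [0.5955 0.0469] dir 93.5 [0.0035 0.0318] 137.5
pin grip centre [ 0.5742 -0.0428] nose dir 5.4 [225. 203.]
pin grip centre [0.569  0.0432] nose dir 7.9 [125. 202.]
top
pin [269.5 214.8] [0.448  0.1124] dir 96.9 [0.0255 0.0599] 209.0
pin [366.1 160.2] [ 0.5862 -0.1302] dir 74.0 [0.0213 0.0319] 66.5
pin [301.  164.5] [0.5751 0.0339] dir 0.3 [0.0253 0.0534] 192.0
pin [453.2  56.7] [ 0.8571 -0.3577] dir 144.4 [0.0247 0.105 ] 310.0
```

Run:
```python
from h import *
legs((.449,.106,.15,7.5))
```

```text
shift -124.4 -242.7 3.2 yaw -1.642
```

Request:
play_rows(increments="-20 -30 0 -.12 .5;-40 -65 0 -.24 .5;-60 -100 0 -.36 .5;-80 -135 0 -.48 .5;-95 -170 0 -.6 .5;-110 -205 0 -.72 .5;-124 -243 0 -.84 .5;-124 -243 0 -.96 .5;-124 -243 0 -1.08 .5;-124 -243 0 -1.2 .5")

```text
time: 54.55
ee_pos: [0.4493, 0.1072, 0.1535]
tcp_rot: [[0.298, 0.954, -0.0], [0.954, -0.298, -0.0], [-0.0, -0.0, -1.0]]
contact_force: [0.5, 0.3, 0.0]
finger_gap: 0.0426
grip_force: 0.0
```

Request:
play_rows(increments="0 0 0 -.12 .5;0 0 10 -.24 .5;0 0 25 -.36 .5;0 0 45 -.442 .5;0 0 60 -.442 .5;0 0 80 -.442 .5;0 0 85 -.442 .5;0 0 85 -.442 .5;0 0 85 -.442 .5;0 0 85 -.442 .5")

```text
time: 55.38
ee_pos: [0.4503, 0.1064, 0.0694]
tcp_rot: [[-0.13, 0.991, 0.001], [0.991, 0.13, 0.0], [0.0, 0.001, -1.0]]
contact_force: [-0.1, 0.2, 0.9]
finger_gap: 0.0426
grip_force: 0.0
```

Run:
```python
from h import *
im,c,s=snap('wrist');print(s['ee_pos']);pins(im,c);pinpose(im,c)
legs((.45,.11,.0035,7.5))
```

```text
[0.4502702  0.10636548 0.06942778]
pin [497.3 370.8] [0.5901 0.0091] dir 141.4 [0.0048 0.0234] 128.5
pin [321.5 221. ] [0.4485 0.1067] dir 98.4 [0.0249 0.051 ] 2979.0
pin [321.5 172. ] [0.4444 0.1387] dir 7.5 [0.0061 0.0245] 301.5
pin grip centre [0.4478 0.1122] nose dir 97.4 [321. 221.]
shift 3.6 0.0 66.0 yaw -0.000
```

Request:
play_rows(increments="6 -1.5 20 0 .5;6 -1.5 40 0 .5;6 -1.5 54 0 .5;6 -1.5 61 0 .5;6 -1.5 66 0 .5;6 -1.5 66 0 .5;6 -1.5 66 0 .6;6 -1.5 66 0 .7;6 -1.5 66 0 .8;6 -1.5 66 0 1", squeeze=60)

```text
time: 56.27
ee_pos: [0.448, 0.1121, 0.0037]
tcp_rot: [[-0.13, 0.991, 0.001], [0.991, 0.13, 0.0], [0.0, 0.001, -1.0]]
contact_force: [-1.1, -1.0, 9.9]
finger_gap: 0.0242
grip_force: 58.6
```

Request:
play_rows(increments="0 0 0 0 1;0 0 0 0 1;0 0 0 0 1;0 0 0 0 1;0 0 -10 0 1;0 0 -25 0 1;0 0 -45 0 1;0 0 -65 0 1;0 0 -65 0 1;0 0 -65 0 1")

```text
time: 57.1
ee_pos: [0.4485, 0.1122, 0.0693]
tcp_rot: [[-0.13, 0.991, 0.003], [0.991, 0.13, 0.001], [0.0, 0.003, -1.0]]
contact_force: [0.2, -0.0, -1.4]
finger_gap: 0.0243
grip_force: 59.8
```

Run:
```python
from h import *
im,c,s=snap('wrist');print(s['ee_pos'],s['finger_gap'],s['grip_force']);heldpin(im,-.0044)
legs(rk(-168,120,68))
```

```text
[0.44852444 0.11221457 0.0693384 ] 0.02432980083821489 59.77595865726471
shoulder px 323.5 209 tool x,y mm [31.5 -0.6]
axis: y at shoulder -0.6 mm, angle 0.40 deg n 9
shift -9.9 12.1 0.5 yaw 1.642
```

Request:
play_rows(increments="-5 6 0 .12 1;-10 12 0 .24 1;-10 12 0 .36 1;-10 12 0 .48 1;-10 12 0 .6 1;-10 12 0 .72 1;-10 12 0 .84 1;-10 12 0 .96 1;-10 12 0 1.08 1;-10 12 0 1.2 1")

```text
time: 57.98
ee_pos: [0.4601, 0.1036, 0.0669]
tcp_rot: [[0.88, 0.476, -0.001], [0.476, -0.88, -0.0], [-0.001, -0.001, -1.0]]
contact_force: [0.1, 0.1, -1.1]
finger_gap: 0.024
grip_force: 59.7
```

Request:
play_rows(increments="0 0 0 .12 1;0 0 0 .24 1;0 0 0 .36 1;0 0 10 .442 1;0 0 20 .442 1;0 0 30 .442 1;0 0 34 .442 1;0 0 34 .442 1;0 0 34 .442 1;0 0 34 .442 1")

```text
time: 58.82
ee_pos: [0.4607, 0.1037, 0.0337]
tcp_rot: [[0.998, 0.06, -0.0], [0.06, -0.998, -0.0], [-0.0, 0.0, -1.0]]
contact_force: [-0.2, 0.1, -1.0]
finger_gap: 0.0241
grip_force: 59.7
```

Run:
```python
from h import *
im,c,s=snap('wrist');inrack();heldpin(im,-.0044);legs(rk(-165,120,34))
```

```text
rack x -168.3 y 119.9 z 33.9 yaw -86.55 F rack [-0.1 -1.2 -0.2] T [-0.03 -0.01  0.02] gap 0.0242 t 58.9
shoulder px 323.5 209 tool x,y mm [31.5  0.6]
axis: y at shoulder 1.0 mm, angle -0.28 deg n 9
shift 3.3 -0.1 -0.1 yaw 0.001
```

Request:
play_rows(increments="6 0 -.5 0 1;12 0 -.5 0 1;18 0 -.5 0 1;24 0 -.5 0 1;30 0 -.5 0 1;36 0 -.5 0 1;42 0 -.5 0 1;48 0 -.5 0 1;53 0 -.5 0 1;55 0 -.5 0 1")

```text
time: 59.7
ee_pos: [0.5165, 0.107, 0.0341]
tcp_rot: [[0.998, 0.059, 0.001], [0.059, -0.998, 0.0], [0.001, -0.0, -1.0]]
contact_force: [-0.3, 0.5, -0.1]
finger_gap: 0.0241
grip_force: 59.7
```

Run:
```python
from h import *
inrack()
```

```text
rack x -112.5 y 119.9 z 34.1 yaw -86.59 F rack [-0.3  0.5 -0.1] T [-0.06  0.03 -0.03] gap 0.0241 t 59.7
```

Request:
play_rows(increments="8 0 0 0 1;16 0 0 0 1;24 0 0 0 1;31 0 0 0 1;38 0 0 0 1;44 0 0 0 1;48 0 0 0 1;51 0 0 0 1;53 0 0 0 1;54 0 0 0 1")

```text
time: 60.53
ee_pos: [0.5696, 0.1102, 0.0341]
tcp_rot: [[0.998, 0.06, -0.0], [0.06, -0.998, 0.0], [-0.0, -0.0, -1.0]]
contact_force: [-0.2, 0.1, -0.8]
finger_gap: 0.0241
grip_force: 59.7
```

Request:
play_rows(increments=".5 0 0 0 1;1 0 0 0 1;1.5 0 0 0 1;2 0 0 0 1;2.5 0 0 0 1;3 0 0 0 1;3 0 0 0 1;3 0 0 0 1;3 0 0 0 1;3 0 0 0 1")

```text
time: 61.37
ee_pos: [0.5724, 0.1103, 0.0341]
tcp_rot: [[0.998, 0.06, -0.0], [0.06, -0.998, -0.0], [-0.0, -0.0, -1.0]]
contact_force: [0.3, 0.1, -0.3]
finger_gap: 0.0248
grip_force: 59.7
```

Run:
```python
from h import *
inrack()
```

```text
rack x -56.5 y 119.9 z 34.1 yaw -86.59 F rack [ 0.3  0.1 -0.3] T [ 0.05 -0.04  0.04] gap 0.0248 t 61.4
```

Request:
play_rows(increments=".5 0 0 0 1;1 0 0 0 1;1.5 0 0 0 1;2 0 0 0 1;2.5 0 0 0 1;3 0 0 0 1;3 0 0 0 1;3 0 0 0 1;3 0 0 0 1;3 0 0 0 1")

```text
time: 62.2
ee_pos: [0.5738, 0.1104, 0.0338]
tcp_rot: [[0.998, 0.06, -0.003], [0.06, -0.998, -0.0], [-0.003, 0.0, -1.0]]
contact_force: [-9.0, -0.6, 2.7]
finger_gap: 0.0242
grip_force: 60.4
```

Run:
```python
from h import *
inrack()
```

```text
rack x -55.2 y 119.9 z 33.8 yaw -86.58 F rack [-9.  -0.1  2.7] T [-0.    1.3   0.03] gap 0.0242 t 62.2
```

Request:
play_rows(increments="-2 0 0 0 1;-2 0 0 0 .9;-2 0 0 0 .75;-2 0 0 0 .6;-2 0 0 0 .5;-2 0 0 0 .5;-2 0 -10 0 .5;-2 0 -45 0 .5;-2 0 -85 0 .5;-2 0 -115 0 .5")

```text
time: 63.03
ee_pos: [0.5738, 0.1104, 0.1522]
tcp_rot: [[0.998, 0.06, 0.001], [0.06, -0.998, 0.0], [0.001, -0.0, -1.0]]
contact_force: [0.4, -0.1, 0.6]
finger_gap: 0.0428
grip_force: 0.0
```

Run:
```python
from h import *
legs((.56,-.1,.25,-78),(.50,-.34,.25,-78))
```

```text
shift -26.2 209.2 -97.9 yaw -0.150
shift -108.6 222.3 -0.1 yaw -0.000
```

Request:
play_rows(increments="0 0 -30 0 0;-5 20 -60 -.05 0;-10 60 -98 -.1 0;-15 100 -98 -.15 0;-20 140 -98 -.15 0;-26 180 -98 -.15 0;-26 209 -98 -.15 0;-26 209 -98 -.15 0;-26 209 -98 -.15 0;-26 209 -98 -.15 0")

```text
time: 63.87
ee_pos: [0.5598, -0.0997, 0.2476]
tcp_rot: [[0.978, 0.207, 0.0], [0.207, -0.978, 0.0], [0.0, -0.0, -1.0]]
contact_force: [0.2, -0.4, 0.4]
finger_gap: 0.0854
grip_force: 0.0
```

Request:
play_rows(increments="-20 40 0 0 0;-40 80 0 0 0;-60 120 0 0 0;-80 160 0 0 0;-100 195 0 0 0;-108 222 0 0 0;-108 222 0 0 0;-108 222 0 0 0;-108 222 0 0 0;-108 222 0 0 0")

```text
time: 64.7
ee_pos: [0.501, -0.3376, 0.2472]
tcp_rot: [[0.978, 0.21, -0.0], [0.21, -0.978, 0.001], [-0.0, -0.001, -1.0]]
contact_force: [-0.5, 1.3, 0.5]
finger_gap: 0.0852
grip_force: 0.0
```

Run:
```python
from h import *
im,c,s=snap('wrist','w12');print(s['ee_pos'])
for u,A,k in blobs(im,'yellow',300):
    r=cv2.minAreaRect(k);b=onz(c,cv2.boxPoints(r),.07);print(np.round(r[0]),np.round(b[:,:2],4),np.round(b.mean(0),4))
pins(im,c,.045)
t=get_image('top');modules(t,cam('top'),.09,40);pins(t,cam('top'),.045)
```

```text
[ 0.50104707 -0.33758792  0.24716513]
[399. 141.] [[ 0.5113 -0.3564]
 [ 0.5695 -0.3428]
 [ 0.5907 -0.4421]
 [ 0.5338 -0.4615]] [ 0.5513 -0.4007  0.07  ]
pin [578.7 314.5] [ 0.3974 -0.6704] dir 175.9 [0.0279 0.0443] 648.5
pin [513.9 275.9] [ 0.43   -0.5769] dir 87.2 [0.0124 0.0251] 174.0
pin [609.1 157.8] [ 0.5778 -0.6208] dir 6.1 [0.0236 0.0522] 1041.5
pin [548.6  93.5] [ 0.6244 -0.5354] dir 95.2 [0.0117 0.0246] 268.0
pin [628.  78.] [ 0.6524 -0.6034] dir 27.8 [0.0202 0.0502] 665.5
pin [129.6  44.9] [ 0.5821 -0.1358] dir 6.6 [0.0306 0.0561] 1856.0
pin [128.    9.2] [ 0.6124 -0.1332] dir 93.5 [0.0043 0.0305] 132.0
pin [43.  31.4] [ 0.5765 -0.0581] dir 7.5 [0.0334 0.0562] 2079.5
all [266.1 139.2] [0.626  0.1142] long 94.0 [0.0174 0.0434] 94.5
top [265.6 138.1] [0.6285 0.1154] long 94.0 [0.0123 0.0414] 94.5
all [299.9 137. ] [0.6312 0.0334] long 94.1 [0.0176 0.0429] 94.0
top [299.5 135.9] [0.6338 0.0343] long 93.6 [0.0125 0.0415] 94.0
all [333.  135.5] [ 0.6348 -0.0457] long 90.0 [0.0169 0.043 ] 97.0
top [333.  134.5] [ 0.6372 -0.0457] long 90.0 [0.0121 0.043 ] 97.0
all [366.  133.5] [ 0.6398 -0.1244] long 90.1 [0.0169 0.043 ] 91.0
top [364.  132.5] [ 0.6422 -0.1197] long 90.1 [0.0121 0.0334] 91.0
pin [269.1 166.2] [0.5667 0.1111] dir 4.7 [0.0263 0.0526] 194.5
pin [301.  164.5] [0.571  0.0324] dir 0.3 [0.0247 0.0521] 191.0
pin [333.4 162.6] [ 0.5758 -0.0472] dir 3.5 [0.0258 0.0529] 195.5
pin [365.6 160.6] [ 0.5809 -0.1266] dir 3.0 [0.0256 0.0527] 196.0
pin [453.2  56.7] [ 0.8462 -0.3498] dir 144.4 [0.0241 0.1025] 311.0
```

View pics/w12.png

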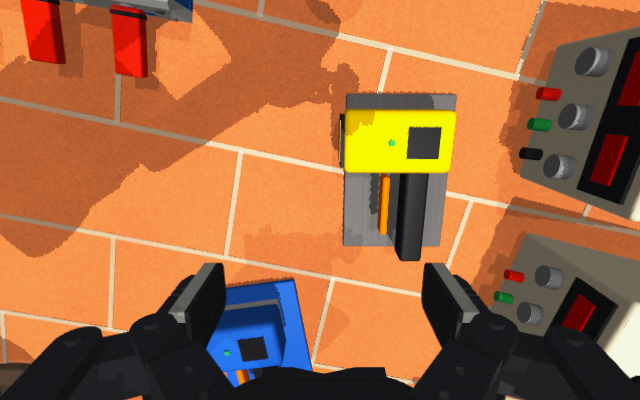

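View w12: yellow scanner with its head around (400,141), orange trigger (384,205) and black grip (410,218). The blue decoy is at (250,330). Pins are seated at the top left. I'll measure the grip and trigger lines next.

Run:
```python
from h import *
im,c,s=snap('wrist');h=cv2.cvtColor(im,cv2.COLOR_RGB2HSV)
roi=np.zeros(im.shape[:2],np.uint8);roi[178:262,370:440]=255
dark=cv2.inRange(h,(0,0,0),(180,255,70))&roi;org=cv2.inRange(h,(5,150,120),(20,255,255))&roi;org[:,396:]=0
for n,m,z in(('grip',dark,.06),('trig',org,.056)):
    k=max(cv2.findContours(m,cv2.RETR_EXTERNAL,cv2.CHAIN_APPROX_NONE)[0],key=cv2.contourArea);r=cv2.minAreaRect(k);b=onz(c,cv2.boxPoints(r),z)
    e=max([b[1]-b[0],b[2]-b[1]],key=np.linalg.norm);print(n,np.round(cv2.boundingRect(k)),np.round(b[:,:2],4),np.round(b.mean(0),4),'dir %.1f'%(np.degrees(np.arctan2(e[1],e[0]))%180),cv2.contourArea(k))
y=mask(im,'yellow');col=np.where(y[:,410])[0];print('yellow rows',col.min(),col.max(),onz(c,[(410,col.max())],.07),onz(c,[(410,col.max())],.06))
yr=np.where(y[165])[0];print(yr.min(),yr.max(),onz(c,[(yr.min(),165),(yr.max(),165)],.07))
for row in(190,205,220,235): 
    x=np.where(dark[row])[0];t=np.where(org[row])[0];print(row,x.min(),x.max(),t.min() if len(t) else 0,t.max() if len(t) else 0,onz(c,[(x.min(),row),(x.max(),row)],.06)[:,:2].round(4).tolist(),onz(c,[(t.min(),row),(t.max(),row)],.056)[:,:2].round(4).tolist() if len(t) else 0)
```

```text
grip [387 178  41  83] [[ 0.4268 -0.4197]
 [ 0.5177 -0.4036]
 [ 0.522  -0.4409]
 [ 0.4311 -0.4601]] [ 0.4744 -0.4311  0.06  ] dir 10.0 2597.5
trig [379 178  11  57] [[ 0.4517 -0.4089]
 [ 0.5122 -0.3968]
 [ 0.5133 -0.4046]
 [ 0.4529 -0.4171]] [ 0.4825 -0.4068  0.056 ] dir 11.3 374.0
yellow rows 110 172 [[ 0.5257653  -0.41891757  0.07      ]] [[ 0.52425126 -0.42192704  0.06      ]]
344 449 [[ 0.51905404 -0.35482979  0.07      ]
 [ 0.54019418 -0.45360834  0.07      ]]
190 372 426 381 388 [[0.4983, -0.3895], [0.5098, -0.4431]] [[0.4993, -0.3994], [0.5008, -0.4064]]
205 370 424 381 387 [[0.4824, -0.3915], [0.494, -0.4458]] [[0.4837, -0.4036], [0.485, -0.4097]]
220 388 423 380 386 [[0.4704, -0.414], [0.478, -0.4497]] [[0.4674, -0.4068], [0.4687, -0.413]]
235 388 421 0 0 [[0.4541, -0.4185], [0.4614, -0.4526]] 0
```

Run:
```python
from h import *
legs((.4729,-.4333,.13,-78),(.4729,-.4333,.025,-78))
```

```text
shift -47.5 87.2 117.3 yaw 0.002
shift -0.0 0.0 105.0 yaw -0.000
```

Request:
play_rows(increments="-20 35 20 0 0;-47 70 50 0 0;-47 87 80 0 0;-47 87 117 0 0;-47 87 117 0 0;-47 87 117 0 0;-47 87 117 0 0;-47 87 117 0 0;-47 87 117 0 0;-47 87 117 0 0", squeeze=30)

```text
time: 65.68
ee_pos: [0.4736, -0.4344, 0.1321]
tcp_rot: [[0.978, 0.209, 0.002], [0.209, -0.978, -0.002], [0.001, 0.002, -1.0]]
contact_force: [-0.5, -0.1, -0.6]
finger_gap: 0.0852
grip_force: 0.0
```

Run:
```python
from h import *
im,c,s=snap('wrist');print(s['ee_pos']);h=cv2.cvtColor(im,cv2.COLOR_RGB2HSV)
# trigger & yellow head edge from close by
y=mask(im,'yellow');k=max(cv2.findContours(y,cv2.RETR_EXTERNAL,cv2.CHAIN_APPROX_NONE)[0],key=cv2.contourArea);print('yellow',cv2.boundingRect(k))
x0,y0,w,hh=cv2.boundingRect(k)
org=cv2.inRange(h,(5,150,120),(20,255,255));org[:y0+hh]=0;org[:,:x0+10]=0;org[:,x0+w:]=0
for kk in cv2.findContours(org,cv2.RETR_EXTERNAL,cv2.CHAIN_APPROX_NONE)[0]:
    if cv2.contourArea(kk)>150:
        b=onz(c,cv2.boxPoints(cv2.minAreaRect(kk)),.056);print(cv2.boundingRect(kk),b[:,:2].round(4).tolist(),b.mean(0))
print(onz(c,[(x0+w/2,y0+hh)],.07))
legs((.4729,-.4333,.025,-78))
```

```text
[ 0.47363698 -0.43438197  0.13207307]
yellow (201, 30, 184, 108)
(230, 301, 155, 87) [[0.312, -0.3911], [0.3939, -0.3911], [0.3958, -0.5047], [0.3118, -0.5153]] [ 0.35339655 -0.45055165  0.056     ]
(211, 297, 26, 77) [[0.3243, -0.3705], [0.3939, -0.3717], [0.3942, -0.3857], [0.3244, -0.3855]] [ 0.35919997 -0.3783335   0.056     ]
(280, 143, 15, 93) [[0.5142, -0.3967], [0.5164, -0.4052], [0.4538, -0.4195], [0.4514, -0.4102]] [ 0.48394919 -0.40791847  0.056     ]
(211, 142, 174, 177) [[0.3999, -0.3474], [0.5062, -0.3542], [0.5099, -0.4861], [0.3998, -0.4978]] [ 0.45395904 -0.42135444  0.056     ]
[[ 0.5211488  -0.40619534  0.07      ]]
shift -0.4 -1.3 106.7 yaw 0.001
```

Request:
play_rows(increments="0 0 20 0 0;0 0 40 0 0;0 0 60 0 0;0 0 75 0 0;0 0 85 0 0;0 0 95 0 0;0 0 102 0 0;0 0 106 0 0;0 0 106 0 0;0 0 106 0 0", squeeze=30)

```text
time: 66.57
ee_pos: [0.4729, -0.4344, 0.0245]
tcp_rot: [[0.978, 0.208, 0.0], [0.208, -0.978, -0.0], [0.0, 0.0, -1.0]]
contact_force: [0.6, 0.1, 0.8]
finger_gap: 0.0852
grip_force: 0.0
```

Request:
play_rows(increments="0 0 0 0 .2;0 0 0 0 .35;0 0 0 0 .5;0 0 0 0 .6;0 0 0 0 .7;0 0 0 0 .8;0 0 0 0 .8;0 0 0 0 .8;0 0 0 0 .8;0 0 0 0 .8", squeeze=30)

```text
time: 67.4
ee_pos: [0.4723, -0.4333, 0.0244]
tcp_rot: [[0.978, 0.208, -0.001], [0.208, -0.978, 0.001], [-0.001, -0.002, -1.0]]
contact_force: [-1.8, 7.2, 8.1]
finger_gap: 0.0357
grip_force: 28.9
```

Run:
```python
from h import *
inrack();s=read_state();print(s['ee_pos'],s['finger_gap'],s['grip_force'])
```

```text
rack x -188.8 y -416.8 z 24.4 yaw -77.99 F rack [-1.4  7.3  8.1] T [1.5  0.24 0.11] gap 0.0357 t 67.4
[ 0.47226603 -0.43327376  0.02444232] 0.035737672748882704 28.903077878057957
```

Request:
play_rows(increments="0 0 0 0 1;0 0 0 0 1;0 0 0 0 1;0 0 0 0 1;0 0 0 0 1;0 0 0 0 1;0 0 0 0 1;0 0 0 0 1;0 0 0 0 1;0 0 0 0 1", squeeze=60)

```text
time: 68.23
ee_pos: [0.4724, -0.4337, 0.0247]
tcp_rot: [[0.978, 0.208, -0.001], [0.208, -0.978, 0.001], [-0.0, -0.001, -1.0]]
contact_force: [-2.4, 4.1, 8.3]
finger_gap: 0.0347
grip_force: 57.8
```

Run:
```python
from h import *
inrack();s=read_state();print(s['ee_pos'],s['finger_gap'],s['grip_force'])
im,c,s=snap('wrist');h=cv2.cvtColor(im,cv2.COLOR_RGB2HSV);cv2.imwrite('pics/sq.png',im[...,::-1])
y=mask(im,'yellow');k=max(cv2.findContours(y,cv2.RETR_EXTERNAL,cv2.CHAIN_APPROX_NONE)[0],key=cv2.contourArea);x0,y0,w,hh=cv2.boundingRect(k);print(x0,y0,w,hh)
org=cv2.inRange(h,(5,150,120),(20,255,255))
for row in range(y0+hh+4,y0+hh+90,12):
    t=np.where(org[row,x0+20:x0+w])[0]+x0+20;t=t[(t>250)&(t<400)]
    if len(t): print(row,t.min(),t.max(),len(t),onz(c,[(t.min(),row),(t.max(),row)],.056)[:,:2].round(4).tolist())
```

```text
rack x -188.7 y -417.3 z 24.7 yaw -77.99 F rack [-2.2  4.2  8.3] T [1.31 0.39 0.2 ] gap 0.0347 t 68.2
[ 0.47236067 -0.43374927  0.02467489] 0.034733349510594126 57.76749104261398
62 0 395 172
176 254 272 19 [[0.5162, -0.4008], [0.5175, -0.4068]]
188 251 276 26 [[0.5118, -0.4004], [0.5136, -0.4088]]
200 251 280 30 [[0.5076, -0.401], [0.5097, -0.4109]]
212 252 283 32 [[0.5033, -0.402], [0.5056, -0.4127]]
224 256 287 32 [[0.4991, -0.4041], [0.5014, -0.4148]]
236 260 291 32 [[0.4949, -0.4062], [0.4972, -0.4171]]
248 264 295 32 [[0.4905, -0.4083], [0.4929, -0.4193]]
260 268 299 32 [[0.4861, -0.4105], [0.4884, -0.4216]]
```

The trigger line turned from 12° to 26° (about 0.24 rad), so it is fully squeezed. I'll release and retreat.

Request:
play_rows(increments="0 0 0 0 .6;0 0 0 0 .3;0 0 0 0 0;0 0 0 0 0;0 0 0 0 0;0 0 0 0 0;0 0 -30 0 0;0 0 -65 0 0;0 0 -100 0 0;0 0 -140 0 0")

```text
time: 69.12
ee_pos: [0.4722, -0.4339, 0.1649]
tcp_rot: [[0.978, 0.208, -0.001], [0.208, -0.978, 0.001], [-0.001, -0.001, -1.0]]
contact_force: [1.6, -0.7, 0.9]
finger_gap: 0.0856
grip_force: 0.0
```

Request:
play_rows(increments="-40 0 -60 0 0;-40 0 -100 0 0;-40 0 -100 0 0;-40 0 -100 0 0;-40 0 -100 0 0;-40 0 -100 0 0;-40 0 -100 0 0;-40 0 -100 0 0;-40 0 -100 0 0;-40 0 -100 0 0")

```text
time: 69.95
ee_pos: [0.4335, -0.4423, 0.2633]
tcp_rot: [[0.978, 0.208, -0.001], [0.208, -0.978, 0.001], [-0.001, -0.001, -1.0]]
contact_force: [0.1, 0.5, -0.6]
finger_gap: 0.0852
grip_force: 0.0
```

Run:
```python
from h import *
im,c,s=snap('top');print(s['ee_pos'],s['contact_force']);modules(im,c,.09,40);pins(im,c,.045)
h=cv2.cvtColor(im,cv2.COLOR_RGB2HSV)
im,c,s=snap('scene')
for u,A,k in blobs(im,'teal')+blobs(im,'red'): print(np.round(u,1),A)
```

```text
[ 0.43350758 -0.44229734  0.26329652] [ 0.07620887  0.50835439 -0.56714558]
all [266.1 139.2] [0.626  0.1142] long 94.0 [0.0174 0.0434] 92.5
top [265.6 138.1] [0.6285 0.1154] long 94.0 [0.0123 0.0414] 92.5
all [299.9 137. ] [0.6312 0.0334] long 94.1 [0.0176 0.0429] 90.0
top [299.5 135.9] [0.6338 0.0343] long 93.6 [0.0125 0.0415] 90.0
all [333.  135.5] [ 0.6348 -0.0457] long 90.0 [0.0169 0.043 ] 91.5
top [333.  134.5] [ 0.6372 -0.0457] long 90.0 [0.0121 0.043 ] 91.5
all [366.  133.5] [ 0.6398 -0.1244] long 90.1 [0.0169 0.043 ] 96.0
top [366.  132.5] [ 0.6422 -0.1244] long 90.1 [0.0121 0.043 ] 96.0
pin [269.1 166.2] [0.5668 0.1111] dir 5.3 [0.0265 0.0527] 194.0
pin [301.  164.5] [0.571  0.0324] dir 0.3 [0.0247 0.0521] 192.0
pin [333.2 162.5] [ 0.5761 -0.047 ] dir 3.5 [0.0254 0.0526] 190.0
pin [365.6 160.8] [ 0.5804 -0.1267] dir 3.2 [0.0255 0.0522] 191.0
pin [453.2  56.7] [ 0.8463 -0.3497] dir 143.9 [0.024  0.1025] 307.0
[349.9 254.9] 156.5
[316.3 246. ] 144.5
[284.5 237. ] 144.0
[253.3 228.8] 138.5
[128.8 286.8] 400.5
[356.2 241.1] 163.5
[325.4 233. ] 160.0
[295.  224.9] 152.5
[265.5 217.2] 154.5
[101.4 167.5] 62.0
[113.6 150. ] 55.5
[132.7 110.1] 49.0
[145.6  96.5] 47.0
```

```bash
python3 -c "
from rig import *
print(sign_off())"
```

```text
the job is handed in; nothing more can be done
None
```

All four modules are docked and pinned, the scanner trigger was squeezed fully and released, and the job is handed in; `sign_off()` returned no verdict, and the final images showed every module and pin in place.

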